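# Clear the container, then extend the tile brush

## Task

I want to scrub the tiles behind the stove, but one steel container has been left hard against the telescopic brush: set it down gently, upright, in the gap between the other two on the wooden tray. Then press in the orange button on the brush's handle and pull the handle up past the first stop to the second, and let the button spring back out so that it locks there. Take the handle without pressing the button, lift the brush out of its dock and finish still holding it upright, head down and at rest, clear above the dock; leave everything else where it stands.

Things in the scene. Friction and masses are not known exactly. Their poses are not given: they have to be found in the camera images.
- can_a_mid (a point): the slim steel container left by the brush's button side, about 70 mm from the brush's axis, so no finger fits in to the button. 64 mm across, 209 mm tall; point on its axis half-way up (104.5 mm), z up. Lid (fast, 67 mm across) ends 185 mm above the underside; on it a black knob, 20 mm across, 24 mm tall. About 0.35 kg, scatter 30%.
- tray_in (a point): centre of the inner floor of the fixed wooden tray, the middle of the gap where the container belongs; x along the tray, z up. Outside 330 x 100 mm, inside 318 x 88 mm, floor 6 mm and lip 16 mm above the worktop. The two other containers stand about 105 mm either side along x.
- can_b_mid (a point): a like container (same size and point) on the tray, 105 mm along the tray's -x from the gap; to stay there.
- can_c_mid (a point): a like container (same size and point) on the tray, 105 mm along the tray's +x from the gap; to stay there.
- dock: the brush's fixed dock, foot plate 64 x 92 mm, white socket 40 x 66 mm inside, 48 x 74 mm outside, floor 8 mm and rim 36 mm above the worktop; origin at the centre of its underside, x towards the button side, z up.
- brush_foot (a point): middle of the underside of the loose brush's bristles; z along the tube to the handle (up at the start), x to the button side. It stands head down in the dock, foot 8 mm above the worktop: head 34 x 60 mm (x, y), 36 mm tall, aluminium outer tube 26 mm across up to 138 mm, then the handle. Head and tube 0.30 kg (scatter 15%), handle 0.08 kg.
- handle_mid (a point): centre of the brush's black rubber grip, 30 x 30 mm, 70 mm tall along z; x points to the button side. 175 mm above brush_foot when pushed in, 245 mm at the second stop. Gripped on its two y faces, the button stays untouched.
- button_face (a point): centre of the outer face of the round orange button, 16 mm across, 3 mm above the grip's centre; x points straight out of it. It stands 6.5 mm proud of the grip, 21.5 mm from the axis, and moves straight in; gripping the handle across x, one finger on the button, pushes it flush.
- button (a joint): how far the button is in (m): 0 = fully out, 0.0065 = flush; spring 2.6 N at first, 7 N flush. Beyond about 0.005 the locking pin is free of the tube; less, and it drops into the next hole it meets. Released off a hole, the button stays about 0.0045 in; fully out means locked in a hole.
- handle (a joint): how far the handle is pulled out of the tube (m): 0 = in (locked there at the start), 0.035 = first stop, 0.070 = second stop, 0.071 = end of travel. Sliding friction 1.5 N: it stays where left, and the head's weight keeps it in the dock while the handle slides. Pulled past the end, or with the button out, the whole brush rises.
- scoop_mid (a point): middle of a loose red plastic scoop, 160 mm long, 46 mm wide, 32 mm tall, lying between dock and tray; leave alone.
- pan_lid_mid (a point): middle of a loose steel saucepan lid, 162 mm across, 42 mm tall with its knob, on the worktop; leave alone.
- cruet_mid (a point): a loose green glass cruet, 64 mm across, 150 mm tall; point on its axis 60 mm up; leave alone.
- bowl_mid (a point): a loose white bowl, 120 mm across, 50 mm tall; point on its axis 25 mm up; leave alone.
- jar_mid (a point): a loose amber jar with a yellow lid, 72 mm across, 110 mm tall; point on its axis half-way up; leave alone.
Mind the look-alikes: they are no part of the job. What is shaped like the part that bears can_a_mid but purple is not meant.

How it is judged (in metres and radians):
On the way, in this order (a step that is already met when the one before it is completed fails the run):
1. the container stands released and upright in the gap on the tray (horizontal distance between can_a_mid and tray_in below 0.03 m and angle between can_a_mid's own z axis and vertical below 0.1 rad and z of can_a_mid in the frame of tray_in below 0.108 m and contact force between can_a and the fingers below 0.05 N), for 0.2 s.
2. the handle is locked at the second stop: pulled out over 66 mm with the button sprung back out (value of joint handle above 0.066 m and value of joint button below 0.0015 m), for 0.2 s.
At the end, for the whole second after the job is handed in: Handle out over 66 mm, button within 1.5 mm of fully out (locked); brush in the fingers, at rest, head down within 0.25 rad, bristles over 45 mm above the worktop, not touching the dock; container released, upright within 0.1 rad on the tray floor, within 30 mm of the gap's middle (all of step 1 and all of step 2 and height (world z) of brush_foot above 0.045 m and angle between brush_foot's own z axis and vertical below 0.25 rad and contact force between brush and the fingers above 1 N and contact force between brush and dock below 0.05 N and linear speed of brush below 0.05 m/s and linear speed of can_a below 0.03 m/s); the arm keeps its last pose, push and grip.
It fails at once if a container already on the tray is shifted or knocked by more than 30 mm (distance of any of can_b_mid, can_c_mid from where it was at the start of the episode above 0.03 m).
It fails at once if the scoop, saucepan lid, cruet, bowl or jar is shifted or knocked by more than 30 mm (distance of any of scoop_mid, pan_lid_mid, cruet_mid, bowl_mid, jar_mid from where it was at the start of the episode above 0.03 m).
It fails at once if the container is tipped by more than 0.5 rad (angle between can_a_mid's own z axis and vertical above 0.5 rad).
It fails at once if the container is dropped (faster than 0.6 m/s with no finger on it) (linear speed of can_a above 0.6 m/s and contact force between can_a and the fingers below 0.05 N).
It also fails if it takes over 66 s, if anything falls off the work surface, if the arm or the gripper's body presses on something with over 40 N, if the wrist force passes 120 N, or if a joint passes its speed limit or range.

## Robot

A 6-joint arm with a two-finger parallel gripper is mounted at the origin on the work surface. World frame = base frame: x ahead of the robot, y to its left, z up, the work surface at z = 0. Lengths are in m, angles in degrees, forces in N, time in s.
With the tool pointing down it reaches from about 0.3 to 0.75 m from the base axis. Payload 8.5 kg.
Tool frame: the origin (TCP) lies at the very end of the fingers, on their centre line; the grasp point (between the pads) lies 19 mm behind it; z points along the fingers, y is the direction in which the jaws open and shut (so a half turn about z gives the same grasp; the last joint's range is limited). The gripper opens to 85 mm and grips with 20 to 120 N. Pads are 22 mm wide; open, the fingers measure 114 mm over their backs; the gripper's body (76 mm by 85 mm) begins 54 mm behind the grasp point. The pads swing forward as they close: fully open they stand 13 mm farther back than shut.
Start: joints at [53.096, 21.807, 74.336, -0, 83.858, -12.336], TCP at [0.229, 0.5, 0.231] pointing down, gripper open.
Joint ranges: [-178.18, 178.18], [-50.72, 133.34], [12.68, 142.11], [-81.47, 261.47], [9.98, 163.14], [-165.26, 165.26]. Speed limits (degrees/s): [136.94, 136.94, 180, 180, 180, 180].

## Interface

Orientations are given as a 3x3 rotation matrix whose columns are the frame's x, y, z axes.
In Python, from rig import observe, get_image, calibration, close_job gives the robot as it stands.
- The arm moves only by the tool servo_tool, never from a script. Its argument "commands" is a list of rows, each an object with "delta_rot": the turn, a rotation vector about the world's x, y, z in units of 6 degrees (1.0 is 6 degrees), a list of three; "travel": the shift along the world's x, y, z in units of 30 mm (1.0 is 30 mm), a list of three; "fingers": the closure in counts, from 0 (fully open) to 255 (shut). A call has 1 to 8 rows; each row shifts and turns the pose as measured when the row begins; what a row does not reach is not made up. A row lasts 1/10 s, in which the tool goes at most 50 mm and 8.59 degrees, less where a joint would pass 70% of its speed; a pose out of reach is approached as far as the arm can. A call is refused whole if a number of a shift passes 1 or a number of a turn 1, either way. A call with a gripper value outside its range is refused whole. The fingers move at their own pace and stop on an object; "squeeze" is the grip in N (left out, the last holds). Time passes only in rows, so rows that do not move let the fingers close. It gives the time, the measured TCP pose, the force and the opening at its end, in the units of the state.
- observe(): the state, without advancing time (a new reading comes with each control period).
- get_image(name): name is "scene" or "top" or "wrist"; returns the picture (480x640x3 uint8, red, green, blue); there is no depth.
- calibration(name): a dict with "camera_matrix" (3x3 intrinsics, pixels), "position" and "rotation" of the camera in the world; the wrist camera has in their place "hand_eye" (4x4, takes a point from camera to tool coordinates, whose origin is the TCP and whose axes are the flange's). Camera axes: x right, y down, z forward; pixel columns grow to the right and rows downward; lengths in m; the calibration is good to about 2 mm. A picture is of the moment at which its call begins: read the wrist's pose just before it. calibration takes no time and is no camera call.
- close_job(): hands the job in, once; it reports no verdict.
The state is a dict: "time_s": time; "q": joint angles; "qvel": joint speeds; "joint_efforts": joint torques, N m; "position": TCP position; "tool_rot": TCP orientation; "ft_force": force on the tool from outside, world axes, zero at the start; "wrist_torque": the same for the moment, N m; "grip_width": finger opening in m.
Only numpy, scipy, OpenCV 4.12 (cv2) and the standard library are available. Lean on these libraries where they do the work, as an engineer would, in place of code of your own. Each camera call takes 0.05 s, during which the arm holds its last target.

## Working session

There is one attempt and no reset: what is moved stays moved. The work goes in short steps, Python scripts to look and compute and a tool call to move; the robot and the scene stay as the last step left them, time stands still between calls to the robot, and variables do not carry over. Pictures are saved under pics/ and viewed, and the job is handed in when it is done.

Besides the shell and the picture viewer there is one more tool, called by a JSON object that holds its "name" and its "arguments", one argument or row to a line. servo_tool: Moves the arm, as the interface text tells. Its arguments: {"type":"object","properties":{"commands":{"type":"array","items":{"type":"object","properties":{"delta_rot":{"type":"array","items":{"type":"number"}},"travel":{"type":"array","items":{"type":"number"}},"fingers":{"type":"number"}}}},"squeeze":{"type":"number"}},"required":["commands"]}

```bash
ls; mkdir -p pics; python3 - <<'E'
from rig import *
import cv2
s=observe();print(s)
for n in ["scene","top"]:
    cv2.imwrite(f"pics/{n}0.png",get_image(n)[:,:,::-1]);print(n,calibration(n))
print(calibration("wrist"))
E
```

```text
pics
{'time_s': 0.0, 'q': array([ 5.30962968e+01,  2.18415403e+01,  7.43872009e+01, -1.44880814e-04,
        8.38557549e+01, -1.23356423e+01]), 'qvel': array([ 0.02370315, -0.00519319,  0.05313186,  0.03961252, -0.00434315,
       -0.15770812]), 'joint_efforts': array([-3.69503541e-03, -4.48469567e+01, -2.31270164e+01, -4.22243720e-04,
        4.96836175e-03, -3.17940226e-05]), 'position': array([0.22849389, 0.49996267, 0.23069221]), 'tool_rot': array([[-9.09467996e-01,  4.15772996e-01, -8.83526447e-04],
       [ 4.15773817e-01,  9.09467283e-01, -1.18077526e-03],
       [ 3.12603928e-04, -1.44122448e-03, -9.99998913e-01]]), 'ft_force': array([ 0.55152215, -0.17273471,  0.52659673]), 'wrist_torque': array([0.01854271, 0.00241127, 0.00898546]), 'grip_width': 0.08546186911419319}
scene {'camera_matrix': array([[612.99032878,   0.        , 315.54120257],
       [  0.        , 612.99032878, 235.90661587],
       [  0.        ,   0.        ,   1.        ]]), 'position': array([0.98273223, 0.80933627, 1.32666174]), 'rotation': array([[-0.89956042,  0.34760061, -0.26450873],
       [ 0.43674
[... 339 characters left out ...]
 1.05694919e-01, -9.73894642e-01,  2.00892537e-01],
       [-9.94398365e-01, -1.03655525e-01,  2.06742076e-02],
       [ 6.89121373e-04, -2.01952369e-01, -9.79395102e-01]])}
{'camera_matrix': array([[368.85367867,   0.        , 315.28142876],
       [  0.        , 368.85367867, 239.94732822],
       [  0.        ,   0.        ,   1.        ]]), 'hand_eye': array([[-6.47941600e-04, -9.55969058e-01, -2.93466761e-01,
         7.39995100e-02],
       [ 9.99999685e-01, -4.84568474e-04, -6.29403232e-04,
        -1.90979340e-05],
       [ 4.59485274e-04, -2.93467077e-01,  9.55969071e-01,
        -1.42748398e-01],
       [ 0.00000000e+00,  0.00000000e+00,  0.00000000e+00,
         1.00000000e+00]])}
```

View pics/scene0.png

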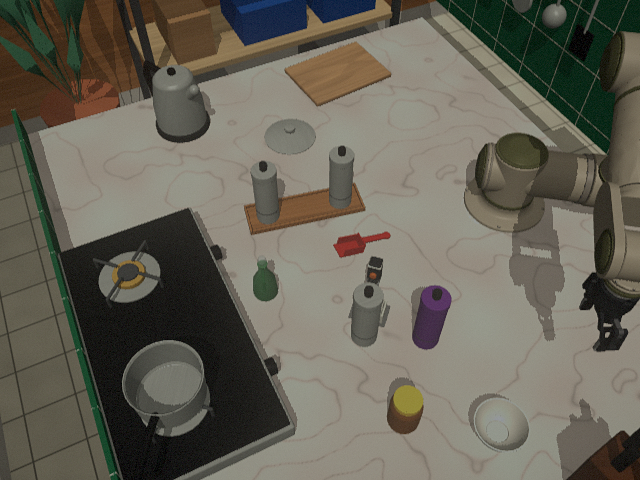

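View pics/top0.png

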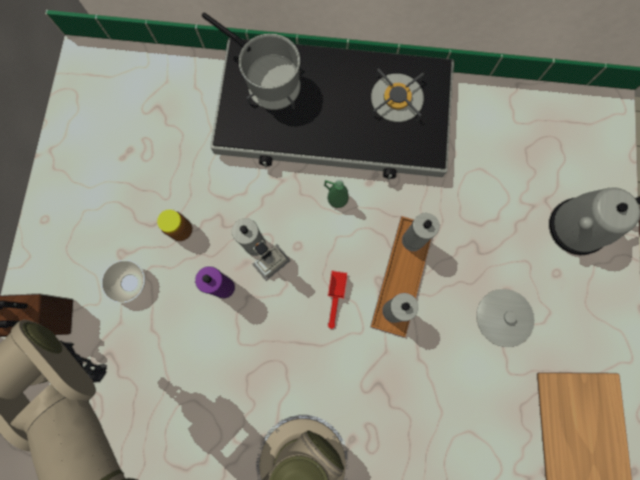

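Candidates for the container (top view): steel one beside the brush (247,232), purple look-alike (212,282), tray containers (425,228) and (403,307), kettle (610,210). The description picks the steel one at (247,232). I'll check it in a close crop.

```bash
cat > h.py <<'E'
import numpy as np,cv2
from rig import *
def ray(n,u,v):
    c=calibration(n);d=c['rotation']@np.linalg.inv(c['camera_matrix'])@np.array([u,v,1.]);return c['position'],d
def onz(n,u,v,z):
    p,d=ray(n,u,v);return p+d*(z-p[2])/d[2]
def tri(a,b):
    p,d=ray(*a);q,e=ray(*b);d=d/np.linalg.norm(d);e=e/np.linalg.norm(e)
    s=np.linalg.lstsq(np.c_[d,-e],q-p,rcond=None)[0]
    x,y=p+d*s[0],q+e*s[1];return (x+y)/2,np.linalg.norm(x-y)
def proj(n,P):
    c=calibration(n);x=c['rotation'].T@(np.array(P)-c['position']);x=c['camera_matrix']@x;return x[:2]/x[2]
E
python3 - <<'E'
import cv2
a=cv2.imread('pics/scene0.png');b=cv2.imread('pics/top0.png')
cv2.imwrite('pics/c1.png',cv2.resize(a[245:360,320:460],None,fx=5,fy=5,interpolation=2))
cv2.imwrite('pics/c2.png',cv2.resize(b[205:310,185:305],None,fx=5,fy=5,interpolation=2))
cv2.imwrite('pics/c3.png',cv2.resize(b[205:345,360:450],None,fx=4,fy=4,interpolation=2))
cv2.imwrite('pics/c4.png',cv2.resize(a[140:240,235:375],None,fx=5,fy=5,interpolation=2))
E
```

```text
(no output)
```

View pics/c1.png

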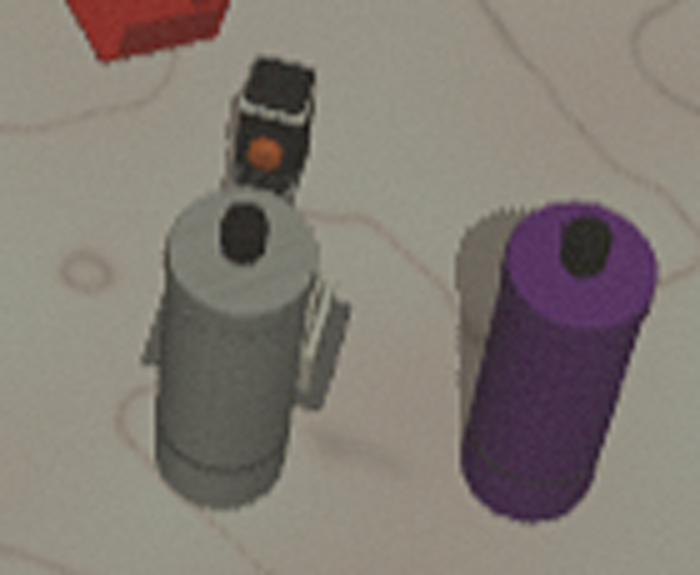

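View pics/c2.png

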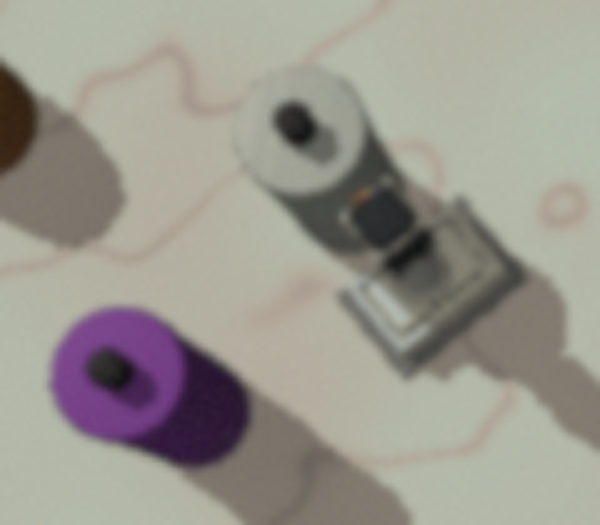

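View pics/c3.png

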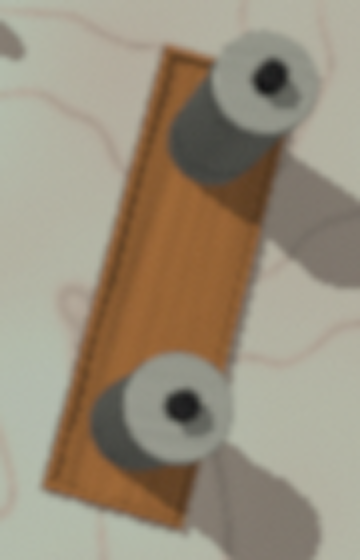

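View pics/c4.png

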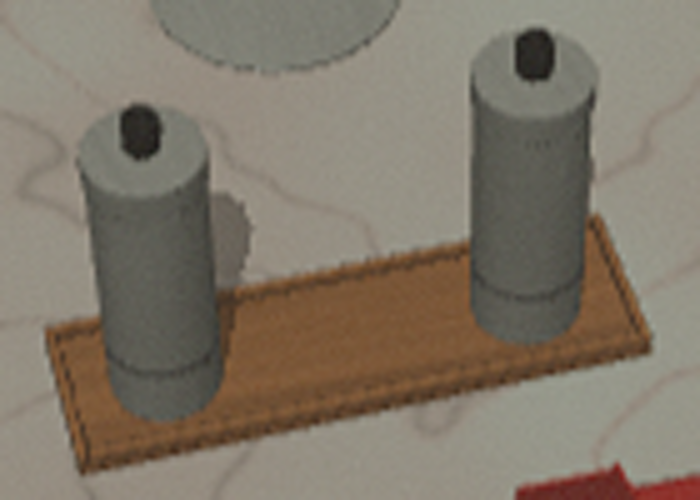

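```bash
python3 - <<'E'
from h import *
np.set_printoptions(precision=4,suppress=True)
def c(x,y,u0,v0,f): return u0+(x+.5)/f-.5, v0+(y+.5)/f-.5
S=lambda x,y:("scene",*c(x,y,320,245,5)); T=lambda x,y:("top",*c(x,y,185,205,5))
T3=lambda x,y:("top",*c(x,y,360,205,4)); S4=lambda x,y:("scene",*c(x,y,235,140,5))
print("A lid",onz(*S(243,253),.185),onz(*T(302,130),.185),tri(S(243,253),T(302,130)))
print("purple",onz(*T(120,373),.185),onz(*S(581,264),.185))
print("grip top",onz(*S(282,85),.218),onz(*T(384,214),.218),tri(S(282,85),T(384,214)))
print("button",tri(S(264,152),T(360,196)))
for p in [(345,297),(408,377),(523,272),(460,198)]: print("dock foot corner",onz(*T(*p),.005))
print("B",onz(*T3(266,81),.191),onz(*S4(144,150),.191))
print("C",onz(*T3(178,408),.191),onz(*S4(536,73),.191))
for p in [(45,487),(186,530),(168,48)]: print("tray T",onz(*T3(*p),.016))
for p in [(83,472),(652,347),(597,220),(48,328)]: print("tray S",onz(*S4(*p),.016))
for n,p in [("scoop",(338,285)),("cruet",(338,195)),("jar",(172,222))]: print(n,onz("top",*p,.05))
E
```

```text
A lid [0.5677 0.2024 0.185 ] [0.5668 0.2014 0.185 ] (array([0.5672, 0.2017, 0.1836]), np.float64(8.860405723641211e-05))
purple [0.4369 0.2727 0.185 ] [0.4377 0.2725 0.185 ]
grip top [0.5215 0.1504 0.218 ] [0.523  0.1499 0.218 ] (array([0.5223, 0.1503, 0.2186]), np.float64(0.0014275773301876081))
button (array([0.5359, 0.1657, 0.1944]), np.float64(0.0026631034666020825))
dock foot corner [0.5108 0.199  0.005 ]
dock foot corner [0.4692 0.1573 0.005 ]
dock foot corner [0.5359 0.0998 0.005 ]
dock foot corner [0.5748 0.1411 0.005 ]
B [ 0.6277 -0.2457  0.191 ] [ 0.6271 -0.2472  0.191 ]
C [ 0.4205 -0.2055  0.191 ] [ 0.4205 -0.2078  0.191 ]
tray T [ 0.3715 -0.1472  0.016 ]
tray T [ 0.3528 -0.2457  0.016 ]
tray T [ 0.6915 -0.2089  0.016 ]
tray S [ 0.6969 -0.2002  0.016 ]
tray S [ 0.3759 -0.1419  0.016 ]
tray S [ 0.3579 -0.2412  0.016 ]
tray S [ 0.6755 -0.3051  0.016 ]
scoop [ 0.4715 -0.0453  0.05  ]
cruet [ 0.7261 -0.0198  0.05  ]
jar [0.5983 0.435  0.05  ]
```

The crop confirms it: grey steel body and black knob, right by the orange button. Can A is at (0.567, 0.202) and the brush axis at (0.522, 0.150), with the button's x axis at about 48°. The gap is at (0.524, -0.226) and the tray axis is at about -10.8°. Moving above A now, jaws along dock y (yaw -42°).

{"name": "servo_tool", "arguments": {
  "commands": [
    {"travel":[0.4,-0.3,0.4],"delta_rot":[0,0,-1],"fingers":0},
    {"travel":[0.6,-0.55,0.4],"delta_rot":[0,0,-1],"fingers":0},
    {"travel":[0.6,-0.55,0.3],"delta_rot":[0,0,-1],"fingers":0},
    {"travel":[0.6,-0.55,0.1],"delta_rot":[0,0,-1],"fingers":0},
    {"travel":[0.6,-0.55,0],"delta_rot":[0,0,-1],"fingers":0},
    {"travel":[0.6,-0.55,0],"delta_rot":[0,0,-1],"fingers":0},
    {"travel":[0.6,-0.55,0],"delta_rot":[0,0,-1],"fingers":0},
    {"travel":[0.6,-0.55,0],"delta_rot":[0,0,-1],"fingers":0}
  ]
}}

```text
time_s: 0.9
position: [0.368, 0.3712, 0.2652]
tool_rot: [[-0.274, 0.962, -0.008], [0.962, 0.274, -0.001], [0.001, -0.008, -1.0]]
ft_force: [-0.5, 0.0, -0.5]
grip_width: 0.0851
```

{"name": "servo_tool", "arguments": {
  "commands": [
    {"travel":[0.6,-0.55,0],"delta_rot":[0,0,-1],"fingers":0},
    {"travel":[0.6,-0.55,0],"delta_rot":[0,0,-1],"fingers":0},
    {"travel":[0.6,-0.55,0],"delta_rot":[0,0,-1],"fingers":0},
    {"travel":[0.6,-0.55,0],"delta_rot":[0,0,-1],"fingers":0},
    {"travel":[0.6,-0.55,0],"delta_rot":[0,0,-1],"fingers":0},
    {"travel":[0.6,-0.55,0],"delta_rot":[0,0,-1],"fingers":0},
    {"travel":[0.6,-0.55,0],"delta_rot":[0,0,-1],"fingers":0},
    {"travel":[0,0,0],"delta_rot":[0,0,-1],"fingers":0}
  ]
}}

```text
time_s: 1.7
position: [0.4996, 0.2479, 0.262]
tool_rot: [[0.564, 0.826, -0.013], [0.826, -0.564, 0.005], [-0.003, -0.013, -1.0]]
ft_force: [-0.8, 0.6, -0.1]
grip_width: 0.0849
```

{"name": "servo_tool", "arguments": {
  "commands": [
    {"travel":[0.75,-0.5,0],"delta_rot":[-0.05,-0.12,-0.7],"fingers":0},
    {"travel":[0.75,-0.5,0],"delta_rot":[0,0,-0.4],"fingers":0},
    {"travel":[0.4,-0.3,0],"delta_rot":[0,0,0],"fingers":0},
    {"travel":[0,0,0],"fingers":0}
  ]
}}

```text
validation failed for argument at $.co...
```

```bash
cat >> h.py <<'E'
def wcam(s):
    c=calibration("wrist");H=c['hand_eye'];R=s['tool_rot'];return c['camera_matrix'],R@H[:3,:3],s['position']+R@H[:3,3]
def wonz(s,u,v,z):
    K,R,p=wcam(s);d=R@np.linalg.inv(K)@np.array([u,v,1.]);return p+d*(z-p[2])/d[2]
E
python3 - <<'E'
from h import *
s=observe();im=get_image("wrist");cv2.imwrite("pics/w1.png",im[:,:,::-1]);print(s['position'],s['tool_rot'].round(3))
E
```

```text
[0.49959266 0.24785808 0.2620212 ] [[ 0.564  0.826 -0.013]
 [ 0.826 -0.564  0.005]
 [-0.003 -0.013 -1.   ]]
```

View pics/w1.png

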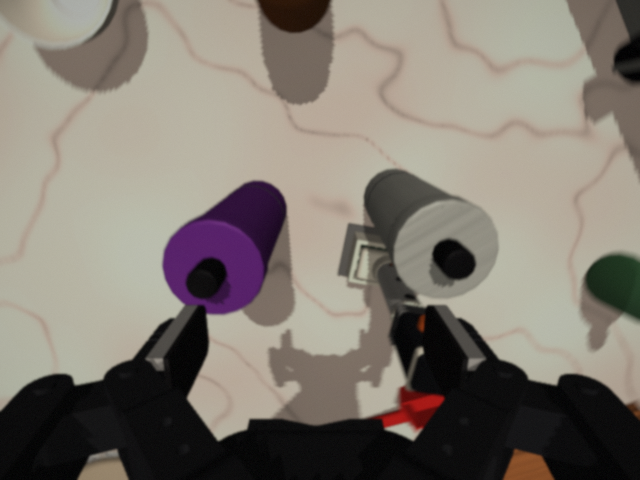

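The call was refused because one row had no delta_rot. The wrist picture is therefore from the intermediate pose: steel lid centre at about (446,248), purple at (215,265), button at (421,322).

```bash
python3 - <<'E'
from h import *
s=observe();print(wonz(s,446,248,.185),wonz(s,215,265,.185),wonz(s,421,322,.186))
E
```

```text
[0.56707441 0.20421314 0.185     ] [0.44022844 0.27708606 0.185     ] [0.52837639 0.16833458 0.186     ]
```

{"name": "servo_tool", "arguments": {
  "commands": [
    {"travel":[0.75,-0.5,0],"delta_rot":[-0.05,-0.12,-0.7],"fingers":0},
    {"travel":[0.75,-0.5,0],"delta_rot":[0,0,-0.4],"fingers":0},
    {"travel":[0.4,-0.3,0],"delta_rot":[0,0,0],"fingers":0},
    {"travel":[0,0,0],"delta_rot":[0,0,0],"fingers":0}
  ]
}}

```text
time_s: 2.15
position: [0.5561, 0.2092, 0.2611]
tool_rot: [[0.655, 0.756, -0.003], [0.756, -0.655, 0.001], [-0.001, -0.003, -1.0]]
ft_force: [-0.4, 0.1, -0.8]
grip_width: 0.0855
```

{"name": "servo_tool", "arguments": {
  "commands": [
    {"travel":[0.37,-0.22,0],"delta_rot":[0,0,-0.15],"fingers":0},
    {"travel":[0.0,0,0],"delta_rot":[0,0,0],"fingers":0},
    {"travel":[0.0,0,-0.3],"delta_rot":[0,0,0],"fingers":0}
  ]
}}

```text
time_s: 2.45
position: [0.567, 0.2035, 0.2527]
tool_rot: [[0.664, 0.748, -0.002], [0.748, -0.664, 0.001], [0.0, -0.002, -1.0]]
ft_force: [-0.2, -0.1, 0.6]
grip_width: 0.0855
```

{"name": "servo_tool", "arguments": {
  "commands": [
    {"travel":[0,0,-0.8],"delta_rot":[0,0,0],"fingers":0},
    {"travel":[0.0,0,-0.8],"delta_rot":[0,0,0],"fingers":0},
    {"travel":[0.0,0,-0.8],"delta_rot":[0,0,0],"fingers":0},
    {"travel":[0.0,0,-0.6],"delta_rot":[0,0,0],"fingers":0},
    {"travel":[0.0,0,-0.4],"delta_rot":[0,0,0],"fingers":0},
    {"travel":[0.0,0,0],"delta_rot":[0,0,0],"fingers":0}
  ]
}}

```text
time_s: 3.05
position: [0.5621, 0.2063, 0.1438]
tool_rot: [[0.659, 0.752, -0.005], [0.752, -0.659, 0.002], [-0.002, -0.005, -1.0]]
ft_force: [-0.0, 0.0, -0.5]
grip_width: 0.0855
```

{"name": "servo_tool", "arguments": {
  "commands": [
    {"travel":[0.16,-0.11,0.1],"delta_rot":[0,0,0],"fingers":0},
    {"travel":[0.0,0,0],"delta_rot":[0,0,0],"fingers":0}
  ]
}}

```text
time_s: 3.25
position: [0.5669, 0.2034, 0.1477]
tool_rot: [[0.658, 0.753, -0.004], [0.753, -0.658, 0.002], [-0.002, -0.004, -1.0]]
ft_force: [0.4, -0.7, 0.3]
grip_width: 0.0855
```

```bash
python3 - <<'E'
from h import *
s=observe();im=get_image("wrist");cv2.imwrite("pics/w2.png",im[:,:,::-1]);print(s['position'],s['ft_force'])
E
```

```text
[0.56692002 0.2033682  0.14769621] [ 0.40971868 -0.71515897  0.29285153]
```

View pics/w2.png

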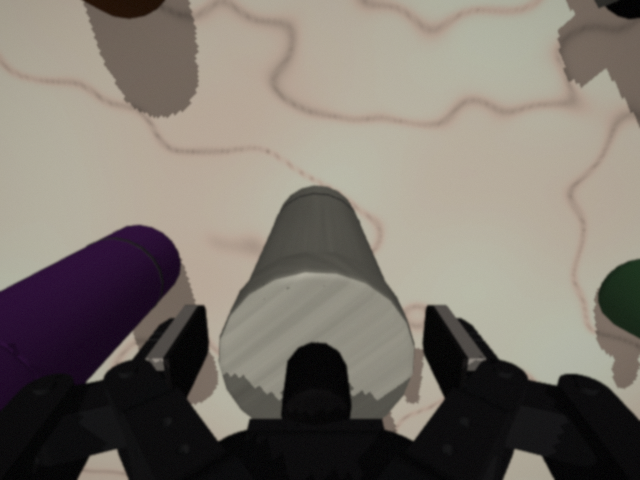

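The wrist view shows the can centred between the fingers: lid at (317,345), fingers at 205 and 427. Closing.

{"name": "servo_tool", "arguments": {
  "commands": [
    {"travel":[0,0,0],"delta_rot":[0,0,0],"fingers":150},
    {"travel":[0,0,0],"delta_rot":[0,0,0],"fingers":150},
    {"travel":[0,0,0],"delta_rot":[0,0,0],"fingers":150},
    {"travel":[0,0,0],"delta_rot":[0,0,0],"fingers":150},
    {"travel":[0,0,0],"delta_rot":[0,0,0],"fingers":150}
  ],
  "squeeze": 40
}}

```text
time_s: 3.8
position: [0.567, 0.2035, 0.149]
tool_rot: [[0.658, 0.753, -0.002], [0.753, -0.658, 0.002], [0.0, -0.003, -1.0]]
ft_force: [0.6, -0.6, -0.5]
grip_width: 0.0658
```

{"name": "servo_tool", "arguments": {
  "commands": [
    {"travel":[0,0,0.2],"delta_rot":[0,0,0],"fingers":150},
    {"travel":[0,0,0.5],"delta_rot":[0,0,0],"fingers":150},
    {"travel":[0,0,0.8],"delta_rot":[0,0,0],"fingers":150},
    {"travel":[0,0,0.9],"delta_rot":[0,0,0],"fingers":150},
    {"travel":[0,0,0.9],"delta_rot":[0,0,0],"fingers":150},
    {"travel":[0,0,0.9],"delta_rot":[0,0,0],"fingers":150},
    {"travel":[0,0,0.9],"delta_rot":[0,0,0],"fingers":150},
    {"travel":[0,0,0.9],"delta_rot":[0,0,0],"fingers":150}
  ]
}}

```text
time_s: 4.6
position: [0.5621, 0.203, 0.33]
tool_rot: [[0.658, 0.753, -0.021], [0.753, -0.658, -0.0], [-0.014, -0.016, -1.0]]
ft_force: [0.6, -0.8, -3.2]
grip_width: 0.0658
```

{"name": "servo_tool", "arguments": {
  "commands": [
    {"travel":[0,0,0.9],"delta_rot":[0,-0.2,0],"fingers":150},
    {"travel":[0,0,0.8],"delta_rot":[0,0,0],"fingers":150},
    {"travel":[0,-0.2,0.6],"delta_rot":[0,0,0],"fingers":150},
    {"travel":[-0.05,-0.5,0.3],"delta_rot":[0,0,-0.5],"fingers":150},
    {"travel":[-0.05,-0.7,0.1],"delta_rot":[0,0,-0.8],"fingers":150},
    {"travel":[-0.07,-0.8,0],"delta_rot":[0,0,-0.8],"fingers":150},
    {"travel":[-0.07,-0.8,0],"delta_rot":[0,0,-0.8],"fingers":150},
    {"travel":[-0.07,-0.8,0],"delta_rot":[0,0,-0.8],"fingers":150}
  ]
}}

```text
time_s: 5.4
position: [0.5496, 0.0849, 0.416]
tool_rot: [[0.903, 0.43, -0.002], [0.43, -0.903, -0.001], [-0.002, -0.0, -1.0]]
ft_force: [0.4, 0.5, -4.8]
grip_width: 0.0661
```

{"name": "servo_tool", "arguments": {
  "commands": [
    {"travel":[-0.07,-0.8,0],"delta_rot":[0,0,-0.8],"fingers":150},
    {"travel":[-0.07,-0.8,0],"delta_rot":[0,0,-0.8],"fingers":150},
    {"travel":[-0.07,-0.8,0],"delta_rot":[0,0,-0.8],"fingers":150},
    {"travel":[-0.07,-0.8,0],"delta_rot":[0,0,-0.8],"fingers":150},
    {"travel":[-0.07,-0.8,0],"delta_rot":[0,0,-0.8],"fingers":150},
    {"travel":[-0.07,-0.8,0],"delta_rot":[0,0,-0.8],"fingers":150},
    {"travel":[-0.07,-0.8,0],"delta_rot":[0,0,-0.8],"fingers":150},
    {"travel":[0,-0.6,0],"delta_rot":[0,0,0],"fingers":150}
  ]
}}

```text
time_s: 6.2
position: [0.5283, -0.1145, 0.4111]
tool_rot: [[0.981, -0.194, -0.014], [-0.194, -0.981, 0.006], [-0.015, -0.003, -1.0]]
ft_force: [0.4, 0.6, -4.2]
grip_width: 0.0662
```

{"name": "servo_tool", "arguments": {
  "commands": [
    {"travel":[0,-0.8,0],"delta_rot":[-0.06,-0.13,0],"fingers":150},
    {"travel":[0,-0.8,0],"delta_rot":[0,0,0],"fingers":150},
    {"travel":[-0.05,-0.8,0],"delta_rot":[0,0,0],"fingers":150},
    {"travel":[-0.05,-0.7,0],"delta_rot":[0,0,0],"fingers":150},
    {"travel":[-0.05,-0.4,0],"delta_rot":[0,0,0],"fingers":150},
    {"travel":[0,0,0],"delta_rot":[0,0,0],"fingers":150}
  ]
}}

```text
time_s: 6.8
position: [0.5187, -0.2285, 0.4069]
tool_rot: [[0.977, -0.213, -0.01], [-0.213, -0.977, 0.004], [-0.01, -0.002, -1.0]]
ft_force: [0.4, 0.4, -4.8]
grip_width: 0.066
```

```bash
python3 - <<'E'
from h import *
s=observe();cv2.imwrite("pics/t2.png",get_image("top")[:,:,::-1]);print(s['position'],s['tool_rot'].round(3))
cv2.imwrite("pics/s2.png",get_image("scene")[:,:,::-1])
E
```

```text
[ 0.51867518 -0.22851343  0.4068775 ] [[ 0.977 -0.213 -0.01 ]
 [-0.213 -0.977  0.004]
 [-0.01  -0.002 -1.   ]]
```

View pics/s2.png

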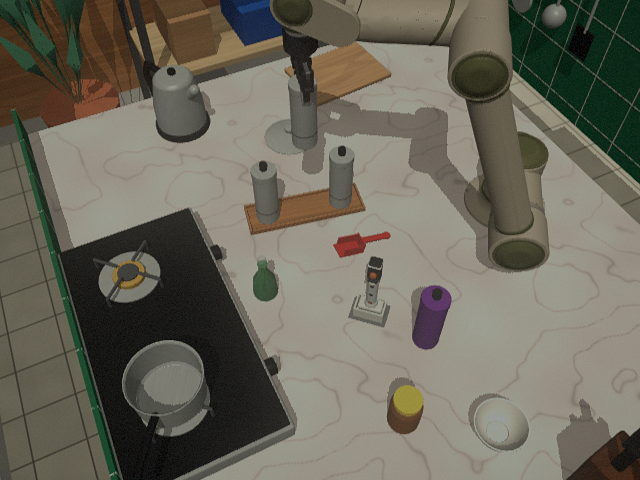

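The scene view shows can A hanging above the gap, not knocked, and the brush now standing free. Correcting by 5 mm and descending.

{"name": "servo_tool", "arguments": {
  "commands": [
    {"travel":[0.18,0.08,0],"delta_rot":[-0.04,-0.1,0],"fingers":150},
    {"travel":[0,0,-0.4],"delta_rot":[0,0,0],"fingers":150},
    {"travel":[0,0,-0.7],"delta_rot":[0,0,0],"fingers":150},
    {"travel":[0,0,-0.7],"delta_rot":[0,0,0],"fingers":150},
    {"travel":[0,0,-0.6],"delta_rot":[0,0,0],"fingers":150},
    {"travel":[0,0,0],"delta_rot":[0,0,0],"fingers":150}
  ]
}}

```text
time_s: 7.5
position: [0.5267, -0.2169, 0.335]
tool_rot: [[0.979, -0.205, 0.009], [-0.205, -0.979, -0.002], [0.009, -0.0, -1.0]]
ft_force: [0.0, -0.3, -4.2]
grip_width: 0.0656
```

{"name": "servo_tool", "arguments": {
  "commands": [
    {"travel":[-0.09,-0.3,0],"delta_rot":[0,0.08,0],"fingers":150},
    {"travel":[0,0,0],"delta_rot":[0,0,0],"fingers":150},
    {"travel":[0,0,-0.4],"delta_rot":[0,0,0],"fingers":150},
    {"travel":[0,0,-0.4],"delta_rot":[0,0,0],"fingers":150},
    {"travel":[0,0,-0.4],"delta_rot":[0,0,0],"fingers":150},
    {"travel":[0,0,-0.4],"delta_rot":[0,0,0],"fingers":150}
  ]
}}

```text
time_s: 8.1
position: [0.5264, -0.2267, 0.2938]
tool_rot: [[0.979, -0.204, 0.012], [-0.203, -0.979, -0.01], [0.014, 0.007, -1.0]]
ft_force: [0.1, 0.3, -4.4]
grip_width: 0.0658
```

{"name": "servo_tool", "arguments": {
  "commands": [
    {"travel":[-0.06,0,-0.4],"delta_rot":[0.08,0.1,0],"fingers":150},
    {"travel":[0,0,-0.4],"delta_rot":[0,0,0],"fingers":150},
    {"travel":[0,0,-0.4],"delta_rot":[0,0,0],"fingers":150},
    {"travel":[0,0,-0.4],"delta_rot":[0,0,0],"fingers":150},
    {"travel":[0,0,-0.4],"delta_rot":[0,0,0],"fingers":150},
    {"travel":[0,0,-0.4],"delta_rot":[0,0,0],"fingers":150},
    {"travel":[0,0,-0.4],"delta_rot":[0,0,0],"fingers":150},
    {"travel":[0,0,-0.4],"delta_rot":[0,0,0],"fingers":150}
  ]
}}

```text
time_s: 8.9
position: [0.5265, -0.2289, 0.1986]
tool_rot: [[0.979, -0.205, 0.008], [-0.205, -0.979, -0.005], [0.008, 0.003, -1.0]]
ft_force: [0.2, -0.0, -3.9]
grip_width: 0.066
```

{"name": "servo_tool", "arguments": {
  "commands": [
    {"travel":[-0.08,0.08,-0.3],"delta_rot":[0.05,0.08,0],"fingers":150},
    {"travel":[0,0,-0.3],"delta_rot":[0,0,0],"fingers":150},
    {"travel":[0,0,-0.2],"delta_rot":[0,0,0],"fingers":150},
    {"travel":[0,0,-0.2],"delta_rot":[0,0,0],"fingers":150},
    {"travel":[0,0,-0.2],"delta_rot":[0,0,0],"fingers":150},
    {"travel":[0,0,0],"delta_rot":[0,0,0],"fingers":150}
  ]
}}

```text
time_s: 9.5
position: [0.5244, -0.2269, 0.1603]
tool_rot: [[0.979, -0.205, -0.002], [-0.205, -0.979, 0.001], [-0.002, -0.001, -1.0]]
ft_force: [-0.1, 0.1, -4.7]
grip_width: 0.0658
```

```bash
python3 - <<'E'
from h import *
s=observe();print(s['position'],s['ft_force'])
a=get_image("scene")[:,:,::-1];cv2.imwrite("pics/s3.png",cv2.resize(a[120:260,220:400],None,fx=4,fy=4,interpolation=2))
E
```

```text
[ 0.524356   -0.22689268  0.16029168] [-0.12294879  0.10220114 -4.73974179]
```

View pics/s3.png

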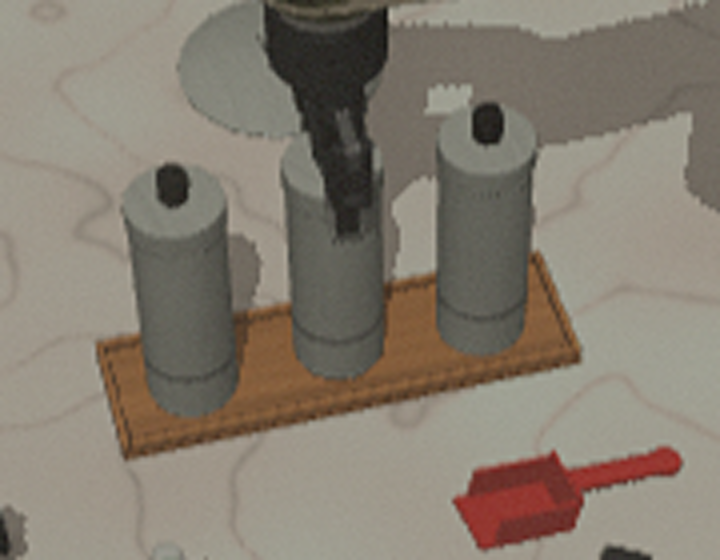

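Centred in the gap and about 5 mm above the floor. Lowering in small steps until contact.

{"name": "servo_tool", "arguments": {
  "commands": [
    {"travel":[0,0,-0.1],"delta_rot":[0,0,0],"fingers":150},
    {"travel":[0,0,-0.08],"delta_rot":[0,0,0],"fingers":150},
    {"travel":[0,0,0],"delta_rot":[0,0,0],"fingers":150}
  ]
}}

```text
time_s: 9.85
position: [0.5249, -0.2272, 0.1558]
tool_rot: [[0.979, -0.205, 0.001], [-0.205, -0.979, -0.001], [0.001, 0.0, -1.0]]
ft_force: [-0.2, -0.2, -3.6]
grip_width: 0.0657
```

{"name": "servo_tool", "arguments": {
  "commands": [
    {"travel":[0,0,-0.06],"delta_rot":[0,0,0],"fingers":150},
    {"travel":[0,0,0],"delta_rot":[0,0,0],"fingers":150}
  ]
}}

```text
time_s: 10.05
position: [0.5257, -0.2277, 0.1553]
tool_rot: [[0.979, -0.205, 0.004], [-0.205, -0.979, -0.002], [0.004, 0.002, -1.0]]
ft_force: [0.7, 0.5, -4.9]
grip_width: 0.0661
```

{"name": "servo_tool", "arguments": {
  "commands": [
    {"travel":[-0.03,0.03,-0.08],"delta_rot":[0,0.03,0],"fingers":150},
    {"travel":[0,0,0],"delta_rot":[0,0,0],"fingers":150}
  ]
}}

```text
time_s: 10.25
position: [0.5262, -0.2278, 0.1555]
tool_rot: [[0.979, -0.206, 0.006], [-0.206, -0.979, -0.006], [0.007, 0.005, -1.0]]
ft_force: [0.3, -1.0, -4.1]
grip_width: 0.066
```

{"name": "servo_tool", "arguments": {
  "commands": [
    {"travel":[-0.05,0.05,-0.15],"delta_rot":[0.04,0.06,0],"fingers":150},
    {"travel":[0,0,0],"delta_rot":[0,0,0],"fingers":150}
  ]
}}

```text
time_s: 10.45
position: [0.5275, -0.2284, 0.1559]
tool_rot: [[0.979, -0.206, 0.01], [-0.206, -0.979, -0.01], [0.012, 0.007, -1.0]]
ft_force: [0.2, -0.1, -4.7]
grip_width: 0.0659
```

```bash
python3 - <<'E'
from h import *
s=observe();print(s['q'].round(2),s['joint_efforts'].round(2),s['position'],s['ft_force'],s['wrist_torque'])
cv2.imwrite("pics/w3.png",get_image("wrist")[:,:,::-1])
cv2.imwrite("pics/s4.png",get_image("scene")[:,:,::-1])
E
```

```text
[-35.16  27.57  77.9   -0.11  73.73  66.75] [-1.100e-01 -5.194e+01 -2.346e+01 -4.000e-02 -3.000e-02  1.000e-02] [ 0.5275221  -0.22838935  0.15591378] [ 0.16936747 -0.05938935 -4.72813562] [-0.00692712  0.04765621 -0.03137815]
```

View pics/w3.png

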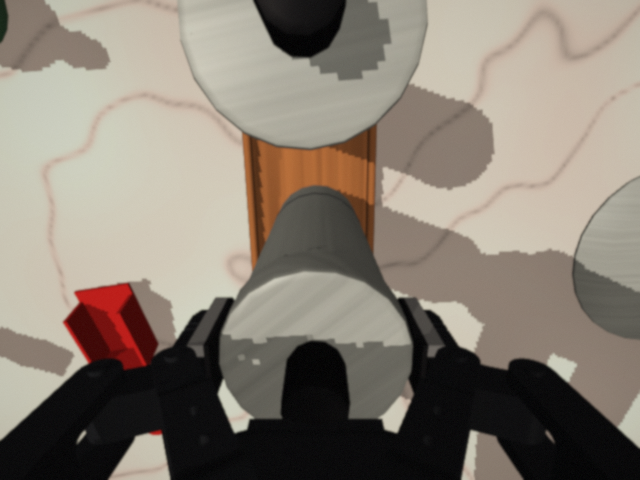

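View pics/s4.png

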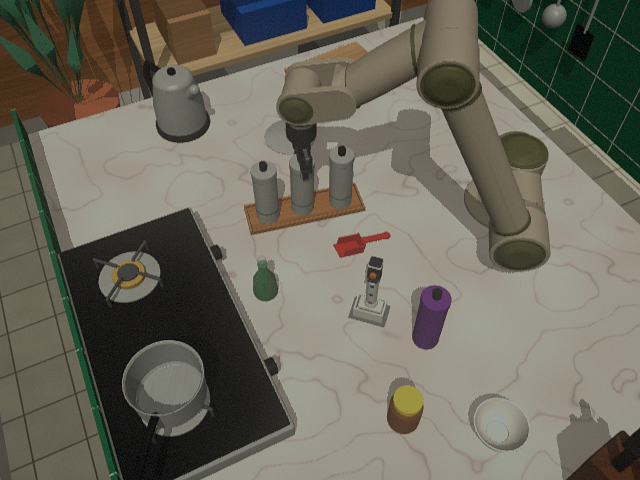

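{"name": "servo_tool", "arguments": {
  "commands": [
    {"travel":[-0.1,0.05,-0.1],"delta_rot":[0.08,0.1,0],"fingers":150},
    {"travel":[0,0,-0.1],"delta_rot":[0,0,0],"fingers":150},
    {"travel":[0,0,-0.1],"delta_rot":[0,0,0],"fingers":150}
  ]
}}

```text
time_s: 10.85
position: [0.5297, -0.2294, 0.155]
tool_rot: [[0.978, -0.206, 0.018], [-0.206, -0.978, -0.01], [0.02, 0.006, -1.0]]
ft_force: [-2.5, 3.3, 23.2]
grip_width: 0.0662
```

{"name": "servo_tool", "arguments": {
  "commands": [
    {"travel":[0,0,0.04],"delta_rot":[0,0,0],"fingers":150}
  ]
}}

```text
time_s: 10.95
position: [0.5296, -0.2292, 0.1564]
tool_rot: [[0.978, -0.206, 0.018], [-0.206, -0.978, -0.01], [0.02, 0.006, -1.0]]
ft_force: [-0.4, -0.3, -5.0]
grip_width: 0.0659
```

{"name": "servo_tool", "arguments": {
  "commands": [
    {"travel":[0,0,-0.05],"delta_rot":[0,0,0],"fingers":150},
    {"travel":[0,0,-0.03],"delta_rot":[0,0,0],"fingers":0},
    {"travel":[0,0,0],"delta_rot":[0,0,0],"fingers":0},
    {"travel":[0,0,0],"delta_rot":[0,0,0],"fingers":0},
    {"travel":[0,0,0],"delta_rot":[0,0,0],"fingers":0},
    {"travel":[0,0,0],"delta_rot":[0,0,0],"fingers":0}
  ]
}}

```text
time_s: 11.55
position: [0.5292, -0.2291, 0.1525]
tool_rot: [[0.978, -0.206, 0.016], [-0.206, -0.978, -0.009], [0.018, 0.006, -1.0]]
ft_force: [0.2, 0.2, -0.5]
grip_width: 0.0852
```

```bash
python3 - <<'E'
from h import *
s=observe();print(s['position'],s['tool_rot'].round(3))
cv2.imwrite("pics/w4.png",get_image("wrist")[:,:,::-1])
a=get_image("scene")[:,:,::-1];cv2.imwrite("pics/s5.png",cv2.resize(a[120:260,220:400],None,fx=4,fy=4,interpolation=2))
E
```

```text
[ 0.52921631 -0.22912553  0.15252525] [[ 0.978 -0.206  0.016]
 [-0.206 -0.978 -0.009]
 [ 0.018  0.006 -1.   ]]
```

View pics/w4.png

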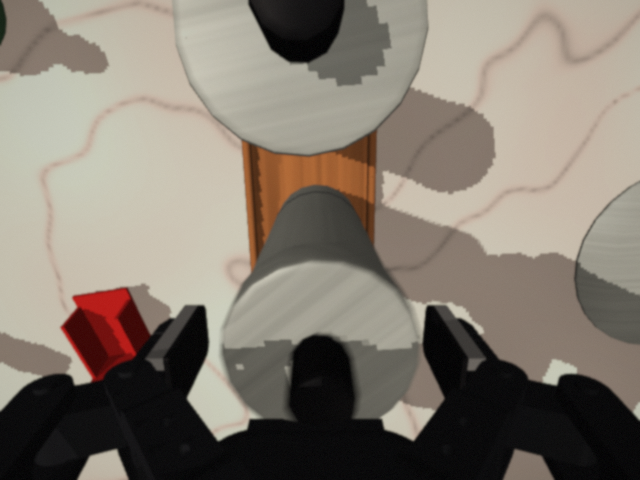

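View pics/s5.png

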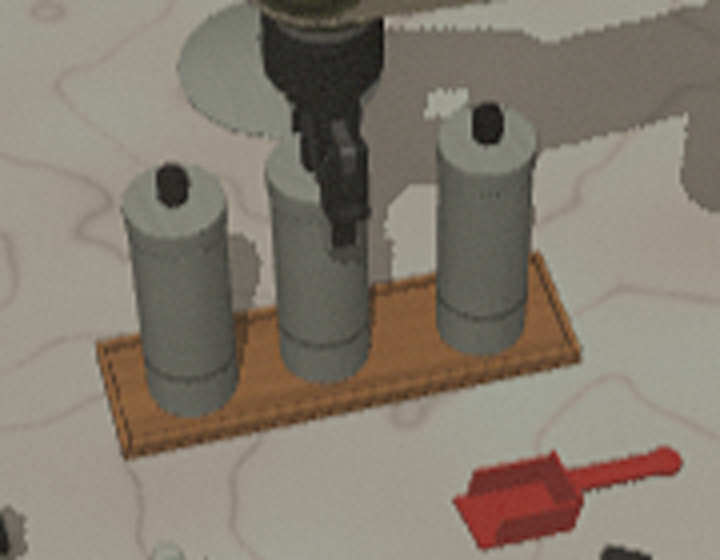

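Can A is released and upright, about 8 mm towards B from the middle. That's within tolerance. Backing straight up.

{"name": "servo_tool", "arguments": {
  "commands": [
    {"travel":[-0.1,-0.04,0.3],"delta_rot":[0,0,0],"fingers":0},
    {"travel":[0,0,0.5],"delta_rot":[0,0.1,0],"fingers":0},
    {"travel":[0,0,0.8],"delta_rot":[0,0,0],"fingers":0},
    {"travel":[0,0,0.9],"delta_rot":[0,0,0],"fingers":0},
    {"travel":[0,0,0.9],"delta_rot":[0,0,0],"fingers":0},
    {"travel":[0,0,0.9],"delta_rot":[0,0,0],"fingers":0},
    {"travel":[0,0.3,0.6],"delta_rot":[0,0,-0.5],"fingers":0},
    {"travel":[0,0.6,0.2],"delta_rot":[0,0,-0.7],"fingers":0}
  ]
}}

```text
time_s: 12.45
position: [0.5233, -0.2041, 0.3153]
tool_rot: [[0.943, -0.333, 0.005], [-0.333, -0.943, -0.01], [0.008, 0.008, -1.0]]
ft_force: [-0.5, -0.1, -0.5]
grip_width: 0.0853
```

{"name": "servo_tool", "arguments": {
  "commands": [
    {"travel":[0,0.8,0],"delta_rot":[0,0,-0.7],"fingers":0},
    {"travel":[0,0.9,0],"delta_rot":[0,0,-0.7],"fingers":0},
    {"travel":[0,0.9,0],"delta_rot":[0,0,-0.7],"fingers":0},
    {"travel":[0,0.9,0],"delta_rot":[0,0,-0.7],"fingers":0},
    {"travel":[0,0.9,0],"delta_rot":[0,0,-0.7],"fingers":0},
    {"travel":[0,0.9,0],"delta_rot":[0,0,-0.5],"fingers":0},
    {"travel":[0,0.9,0],"delta_rot":[0,0,0],"fingers":0},
    {"travel":[0,0.9,0],"delta_rot":[0,0,0],"fingers":0}
  ]
}}

```text
time_s: 13.25
position: [0.5205, 0.0148, 0.3235]
tool_rot: [[0.709, -0.705, 0.008], [-0.705, -0.709, -0.017], [0.018, 0.007, -1.0]]
ft_force: [0.3, -0.2, 0.0]
grip_width: 0.0853
```

{"name": "servo_tool", "arguments": {
  "commands": [
    {"travel":[0,0.9,0],"delta_rot":[0.16,0.08,0.2],"fingers":0},
    {"travel":[0,0.8,-0.2],"delta_rot":[0,0,0],"fingers":0},
    {"travel":[0.05,0.6,-0.2],"delta_rot":[0,0,0],"fingers":0},
    {"travel":[0,0.3,-0.2],"delta_rot":[0,0,0],"fingers":0},
    {"travel":[0,0,0],"delta_rot":[0,0,0],"fingers":0}
  ]
}}

```text
time_s: 13.75
position: [0.5202, 0.0982, 0.3088]
tool_rot: [[0.727, -0.687, 0.004], [-0.687, -0.727, 0.0], [0.003, -0.003, -1.0]]
ft_force: [1.5, -0.3, -0.0]
grip_width: 0.0854
```

```bash
python3 - <<'E'
from h import *
s=observe();cv2.imwrite("pics/w5.png",get_image("wrist")[:,:,::-1]);print(s['position'],s['tool_rot'].round(3),s['q'].round(1))
cv2.imwrite("pics/t5.png",get_image("top")[:,:,::-1])
E
```

```text
[0.5202149  0.09819181 0.30876912] [[ 0.727 -0.687  0.004]
 [-0.687 -0.727  0.   ]
 [ 0.003 -0.003 -1.   ]] [ -2.1  17.1  68.7   0.   94.  131.2]
```

View pics/w5.png

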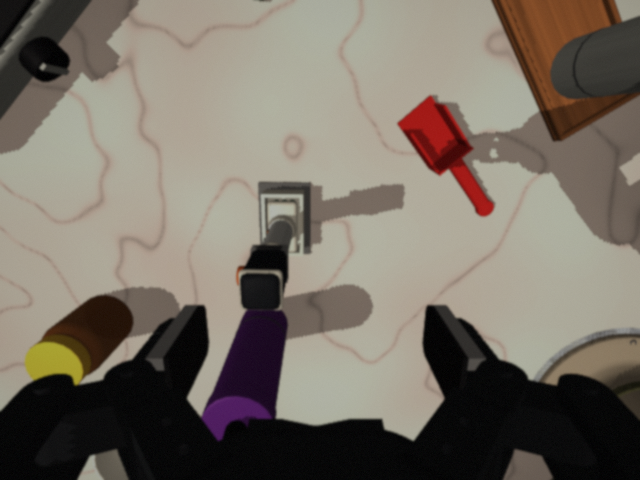

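View pics/t5.png

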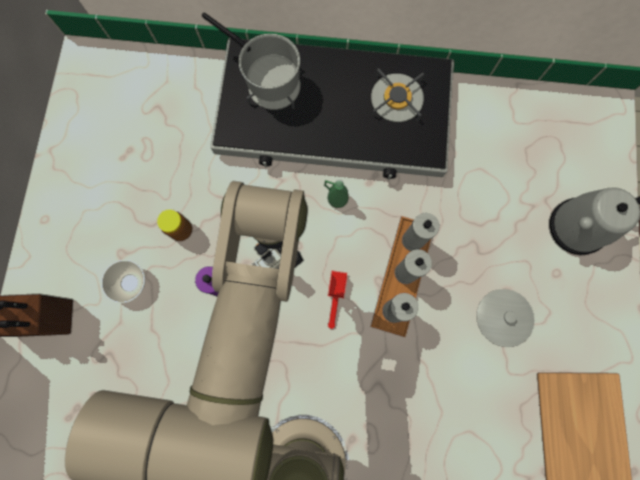

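```bash
python3 - <<'E'
from h import *
s=observe();print(wonz(s,261,291,.218),wonz(s,239,274,.186))
a=wonz(s,259,182,.005);b=wonz(s,310,182,.005);c=wonz(s,310,253,.005);print(a,b,c,np.degrees(np.arctan2(*(a-b)[[1,0]])),np.degrees(np.arctan2(*(b-c)[[1,0]])))
m=(wonz(s,241,272,.218)+0);n=wonz(s,282,272,.218);print(np.degrees(np.arctan2(*(m-n)[[1,0]])),np.linalg.norm(m-n))
im=get_image("wrist");cv2.imwrite("pics/c5.png",cv2.resize(im[170:320,210:340,::-1],None,fx=4,fy=4,interpolation=2))
E
```

```text
[0.52311967 0.14743576 0.218     ] [0.53779318 0.16345741 0.186     ]
[0.57757191 0.13858958 0.005     ] [0.53508245 0.09378469 0.005     ] [0.4694934  0.15655414 0.005     ] 46.51938286581972 -43.7416071136955
46.56116166398137 0.02800459103035142
```

View pics/c5.png

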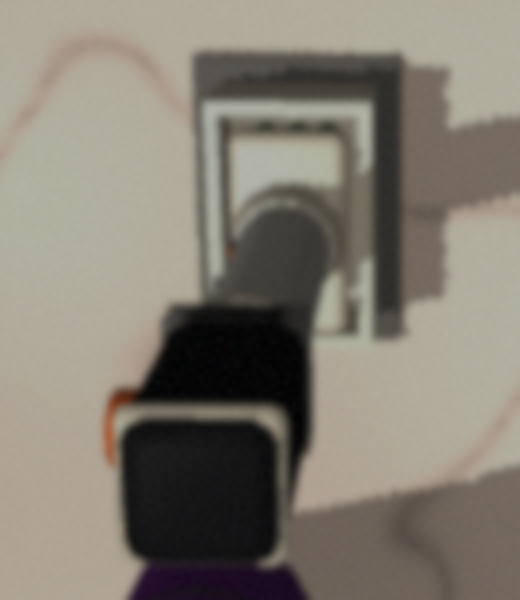

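{"name": "servo_tool", "arguments": {
  "commands": [
    {"travel":[0.1,0.8,0],"delta_rot":[0,0,0],"fingers":0},
    {"travel":[0,0.7,0],"delta_rot":[0,0,0],"fingers":0},
    {"travel":[0,0.3,-0.3],"delta_rot":[0,0,0],"fingers":0},
    {"travel":[0,0,-0.5],"delta_rot":[0,0,0],"fingers":0},
    {"travel":[0,0,0],"delta_rot":[0,0,0],"fingers":0}
  ]
}}

```text
time_s: 14.4
position: [0.5248, 0.1479, 0.2852]
tool_rot: [[0.721, -0.693, 0.007], [-0.693, -0.721, -0.001], [0.006, -0.004, -1.0]]
ft_force: [0.1, 1.0, -0.1]
grip_width: 0.0852
```

{"name": "servo_tool", "arguments": {
  "commands": [
    {"travel":[-0.07,0.04,0],"delta_rot":[0,0.06,0.05],"fingers":0},
    {"travel":[0,0,-0.6],"delta_rot":[0,0,0],"fingers":0},
    {"travel":[0,0,-0.8],"delta_rot":[0,0,0],"fingers":0},
    {"travel":[0,0,-0.8],"delta_rot":[0,0,0],"fingers":0},
    {"travel":[0,0,-0.8],"delta_rot":[0,0,0],"fingers":0}
  ]
}}

```text
time_s: 14.9
position: [0.5247, 0.1464, 0.198]
tool_rot: [[0.723, -0.691, 0.011], [-0.691, -0.723, -0.001], [0.009, -0.007, -1.0]]
ft_force: [1.1, 0.3, 0.3]
grip_width: 0.0854
```

{"name": "servo_tool", "arguments": {
  "commands": [
    {"travel":[-0.07,0.09,-0.5],"delta_rot":[0,0.1,0],"fingers":0},
    {"travel":[0,0,-0.5],"delta_rot":[0,0,0],"fingers":0},
    {"travel":[0,0,0],"delta_rot":[0,0,0],"fingers":0}
  ]
}}

```text
time_s: 15.2
position: [0.5219, 0.1482, 0.1656]
tool_rot: [[0.722, -0.692, -0.005], [-0.692, -0.722, -0.002], [-0.002, 0.004, -1.0]]
ft_force: [0.2, -0.5, -0.4]
grip_width: 0.0854
```

```bash
python3 - <<'E'
from h import *
s=observe();cv2.imwrite("pics/w6.png",get_image("wrist")[:,:,::-1]);print(s['position'],s['tool_rot'].round(3),s['q'].round(1))
a=get_image("scene")[:,:,::-1];cv2.imwrite("pics/s6.png",cv2.resize(a[220:360,300:460],None,fx=4,fy=4,interpolation=2))
E
```

```text
[0.52190723 0.14815888 0.16557668] [[ 0.722 -0.692 -0.005]
 [-0.692 -0.722 -0.002]
 [-0.002  0.004 -1.   ]] [ 3.400e+00  2.450e+01  8.160e+01 -1.000e-01  7.420e+01  1.372e+02]
```

View pics/w6.png

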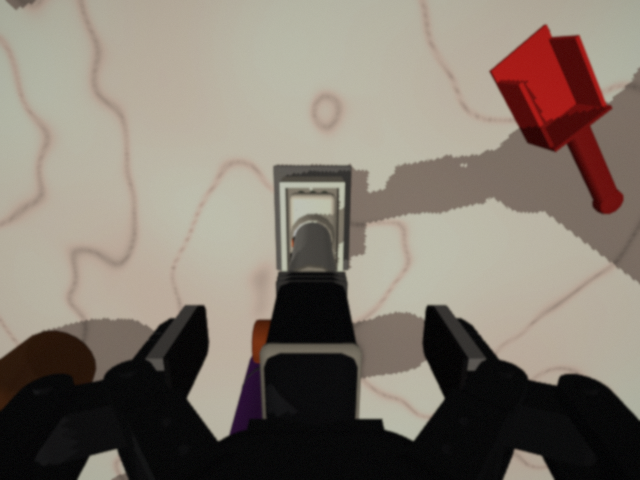

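View pics/s6.png

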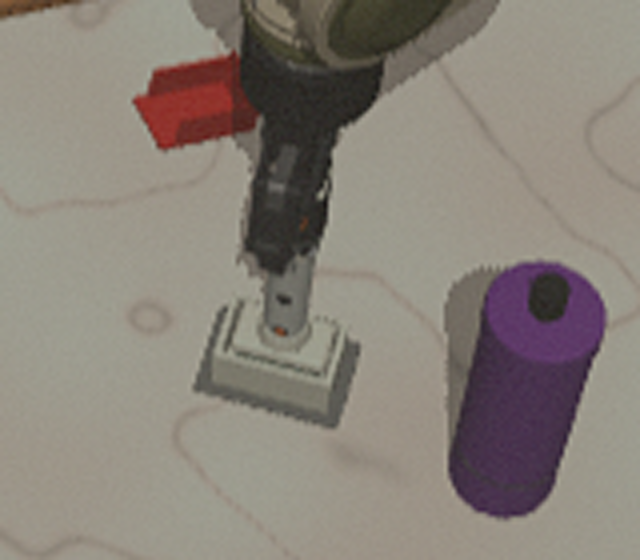

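The handle is centred (310 against the jaw centre at 316) and the button faces the left finger at (261,340). Closing across x to press it.

{"name": "servo_tool", "arguments": {
  "commands": [
    {"travel":[0,0,0],"delta_rot":[0,0,0],"fingers":255},
    {"travel":[0,0,0],"delta_rot":[0,0,0],"fingers":255},
    {"travel":[0,0,0],"delta_rot":[0,0,0],"fingers":255},
    {"travel":[0,0,0],"delta_rot":[0,0,0],"fingers":255},
    {"travel":[0,0,0],"delta_rot":[0,0,0],"fingers":255},
    {"travel":[0,0,0],"delta_rot":[0,0,0],"fingers":255}
  ],
  "squeeze": 40
}}

```text
time_s: 15.9
position: [0.5242, 0.1483, 0.1711]
tool_rot: [[0.722, -0.692, 0.005], [-0.692, -0.722, -0.001], [0.004, -0.002, -1.0]]
ft_force: [0.7, 0.9, -1.3]
grip_width: 0.0297
```

Width 29.7 mm, so the button is flush. Pulling the handle up about 52 mm, past the first stop and short of the second.

{"name": "servo_tool", "arguments": {
  "commands": [
    {"travel":[0,0,0.3],"delta_rot":[0,0,0],"fingers":255},
    {"travel":[0,0,0.3],"delta_rot":[0,0,0],"fingers":255},
    {"travel":[0,0,0.3],"delta_rot":[0,0,0],"fingers":255},
    {"travel":[0,0,0.3],"delta_rot":[0,0,0],"fingers":255}
  ]
}}

```text
time_s: 16.3
position: [0.5238, 0.1482, 0.2088]
tool_rot: [[0.722, -0.692, 0.003], [-0.692, -0.722, -0.001], [0.003, -0.001, -1.0]]
ft_force: [0.4, 0.5, -2.2]
grip_width: 0.0297
```

{"name": "servo_tool", "arguments": {
  "commands": [
    {"travel":[0,0,0.25],"delta_rot":[0,0,0],"fingers":255},
    {"travel":[0,0,0.15],"delta_rot":[0,0,0],"fingers":255}
  ]
}}

```text
time_s: 16.5
position: [0.5238, 0.1483, 0.2229]
tool_rot: [[0.722, -0.692, 0.004], [-0.692, -0.722, -0.001], [0.004, -0.002, -1.0]]
ft_force: [-0.0, 0.0, -2.5]
grip_width: 0.0296
```

```bash
python3 - <<'E'
from h import *
s=observe();print(s['position'],s['ft_force'])
a=get_image("scene")[:,:,::-1];cv2.imwrite("pics/s7.png",cv2.resize(a[220:360,300:460],None,fx=4,fy=4,interpolation=2))
E
```

```text
[0.52377874 0.14825675 0.22291406] [-0.01843441  0.02752316 -2.45925376]
```

View pics/s7.png

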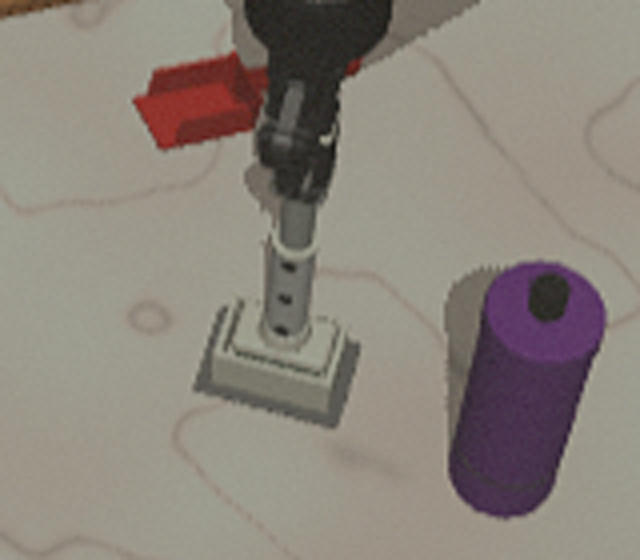

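The inner tube now shows between the handle and the outer tube, and the head is still in the dock. Releasing the button, then turning 90° in place around the handle.

{"name": "servo_tool", "arguments": {
  "commands": [
    {"travel":[0,0,0],"delta_rot":[0,0,0],"fingers":0},
    {"travel":[0,0,0],"delta_rot":[0,0,0],"fingers":0},
    {"travel":[0,0,0],"delta_rot":[0,0,0],"fingers":0},
    {"travel":[0,0,0],"delta_rot":[0,0,0],"fingers":0},
    {"travel":[0,0,0],"delta_rot":[0,0,0],"fingers":0}
  ]
}}

```text
time_s: 17.05
position: [0.5241, 0.1484, 0.2237]
tool_rot: [[0.722, -0.692, 0.006], [-0.692, -0.722, -0.001], [0.005, -0.003, -1.0]]
ft_force: [-0.6, -0.1, -1.3]
grip_width: 0.085
```

{"name": "servo_tool", "arguments": {
  "commands": [
    {"travel":[0,0,0],"delta_rot":[0,0,0.6],"fingers":0},
    {"travel":[0,0,0],"delta_rot":[0,0,0.9],"fingers":0},
    {"travel":[0,0,0],"delta_rot":[0,0,1],"fingers":0},
    {"travel":[0,0,0],"delta_rot":[0,0,1],"fingers":0},
    {"travel":[0,0,0],"delta_rot":[0,0,1],"fingers":0},
    {"travel":[0,0,0],"delta_rot":[0,0,1],"fingers":0}
  ]
}}

```text
time_s: 17.65
position: [0.5241, 0.1484, 0.223]
tool_rot: [[0.986, -0.166, 0.004], [-0.166, -0.986, 0.002], [0.004, -0.003, -1.0]]
ft_force: [-0.1, 0.4, 0.7]
grip_width: 0.0854
```

{"name": "servo_tool", "arguments": {
  "commands": [
    {"travel":[0,0,0],"delta_rot":[0,0,1],"fingers":0},
    {"travel":[0,0,0],"delta_rot":[0,0,1],"fingers":0},
    {"travel":[0,0,0],"delta_rot":[0,0,1],"fingers":0},
    {"travel":[0,0,0],"delta_rot":[0,0,1],"fingers":0},
    {"travel":[0,0,0],"delta_rot":[0,0,1],"fingers":0},
    {"travel":[0,0,0],"delta_rot":[0,0,1],"fingers":0},
    {"travel":[0,0,0],"delta_rot":[0,0,1],"fingers":0},
    {"travel":[0,0,0],"delta_rot":[0,0,1],"fingers":0}
  ]
}}

```text
time_s: 18.45
position: [0.5241, 0.1484, 0.2222]
tool_rot: [[0.76, 0.65, -0.0], [0.65, -0.76, 0.004], [0.003, -0.003, -1.0]]
ft_force: [0.1, -0.3, -0.4]
grip_width: 0.0857
```

{"name": "servo_tool", "arguments": {
  "commands": [
    {"travel":[0,0,0],"delta_rot":[0,0,0.8],"fingers":0},
    {"travel":[0,0,0],"delta_rot":[0,0,0.4],"fingers":0},
    {"travel":[0,0,0],"delta_rot":[0,0,0],"fingers":0}
  ]
}}

```text
time_s: 18.75
position: [0.5241, 0.1484, 0.222]
tool_rot: [[0.667, 0.745, -0.001], [0.745, -0.667, 0.004], [0.002, -0.004, -1.0]]
ft_force: [0.3, -0.3, 0.4]
grip_width: 0.0853
```

```bash
python3 - <<'E'
from h import *
s=observe();cv2.imwrite("pics/w8.png",get_image("wrist")[:,:,::-1]);print(s['position'],s['q'].round(1))
a=get_image("scene")[:,:,::-1];cv2.imwrite("pics/s8.png",cv2.resize(a[220:360,300:460],None,fx=4,fy=4,interpolation=2))
E
```

```text
[0.52407937 0.14837519 0.2219507 ] [ 3.2 21.7 76.2  0.2 82.2 45. ]
```

View pics/w8.png

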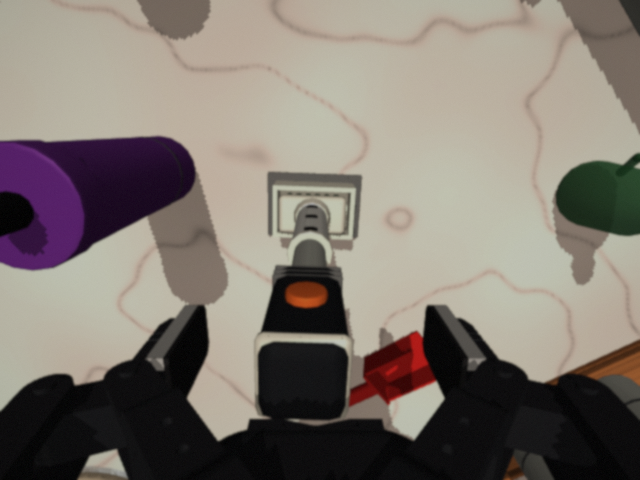

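View pics/s8.png

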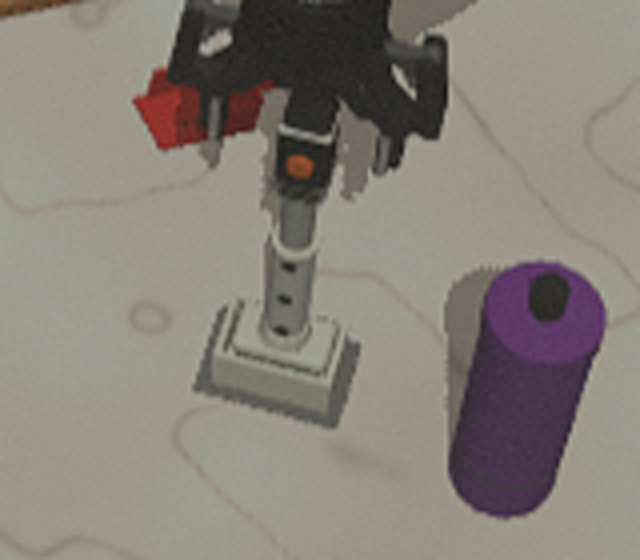

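The handle stays extended and the button faces the camera. The handle is about 3 mm off the jaw centre, so I'll shift, close on the y faces and pull up slowly until the pin drops in.

{"name": "servo_tool", "arguments": {
  "commands": [
    {"travel":[-0.09,0.07,0],"delta_rot":[0,0,0],"fingers":0},
    {"travel":[0,0,0],"delta_rot":[0,0,0],"fingers":255},
    {"travel":[0,0,0],"delta_rot":[0,0,0],"fingers":255},
    {"travel":[0,0,0],"delta_rot":[0,0,0],"fingers":255},
    {"travel":[0,0,0],"delta_rot":[0,0,0],"fingers":255},
    {"travel":[0,0,0],"delta_rot":[0,0,0],"fingers":255},
    {"travel":[0,0,0],"delta_rot":[0,0,0],"fingers":255}
  ],
  "squeeze": 40
}}

```text
time_s: 19.55
position: [0.5211, 0.1507, 0.222]
tool_rot: [[0.67, 0.742, -0.001], [0.742, -0.67, 0.004], [0.002, -0.003, -1.0]]
ft_force: [-0.1, -0.8, 0.2]
grip_width: 0.0296
```

{"name": "servo_tool", "arguments": {
  "commands": [
    {"travel":[0,0,0.12],"delta_rot":[0,0,0],"fingers":255},
    {"travel":[0,0,0.12],"delta_rot":[0,0,0],"fingers":255},
    {"travel":[0,0,0.12],"delta_rot":[0,0,0],"fingers":255},
    {"travel":[0,0,0.12],"delta_rot":[0,0,0],"fingers":255}
  ]
}}

```text
time_s: 19.95
position: [0.5202, 0.1506, 0.2356]
tool_rot: [[0.67, 0.742, -0.006], [0.742, -0.67, 0.004], [-0.001, -0.007, -1.0]]
ft_force: [-0.3, -1.1, -3.9]
grip_width: 0.0296
```

{"name": "servo_tool", "arguments": {
  "commands": [
    {"travel":[0,0,0.1],"delta_rot":[0,0,0],"fingers":255},
    {"travel":[0,0,0.1],"delta_rot":[0,0,0],"fingers":255}
  ]
}}

```text
time_s: 20.15
position: [0.5201, 0.1506, 0.2421]
tool_rot: [[0.67, 0.742, -0.006], [0.742, -0.67, 0.004], [-0.001, -0.007, -1.0]]
ft_force: [0.9, -0.0, -4.2]
grip_width: 0.0295
```

```bash
python3 - <<'E'
from h import *
s=observe();w=get_image("wrist");cv2.imwrite("pics/w9.png",w[:,:,::-1]);print(s['position'],s['ft_force'])
a=get_image("scene")[:,:,::-1];cv2.imwrite("pics/s9.png",cv2.resize(a[220:360,300:460],None,fx=4,fy=4,interpolation=2))
E
```

```text
[0.5201285  0.15058951 0.24212083] [ 0.94573126 -0.02847481 -4.17459178]
```

View pics/w9.png

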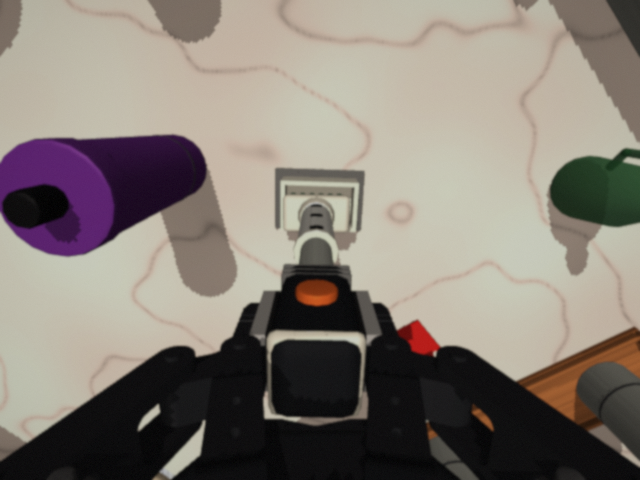

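View pics/s9.png

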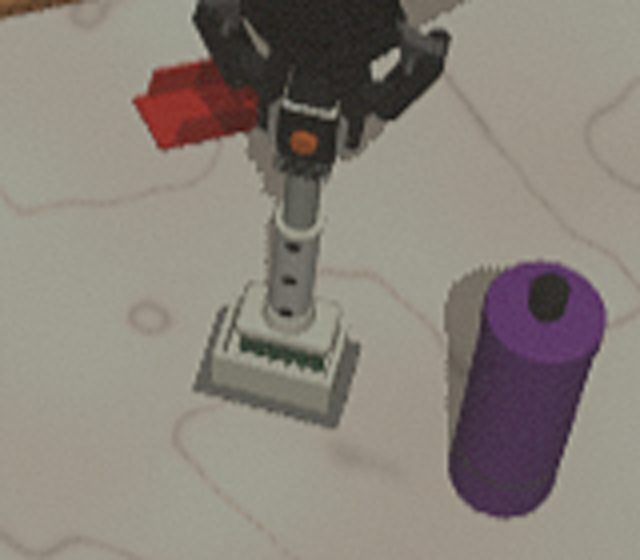

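The whole brush is rising with the handle: bristles are visible above the socket and the force is about brush weight. Measuring how far the handle is out.

```bash
python3 - <<'E'
from h import *
def zfit(p,x,y):
    zs=np.linspace(0,.4,4001);P=np.array([proj("scene",(x,y,z)) for z in zs]);i=np.argmin(((P-p)**2).sum(1));return zs[i].round(4),np.hypot(*(P[i]-p)).round(2)
f=lambda x,y:np.array([300+(x+.5)/4-.5,220+(y+.5)/4-.5])
ax=(.521,.150); d=np.array([np.cos(np.radians(47)),np.sin(np.radians(47))])
import itertools
for n,cx,b,t,h3 in [("s7/8",(.5225,.149),(299,166),(295,243),[(290,266),(285,299),(281,331)]),("s9",ax,(303,143),(299,224),[(293,246),(289,280),(284,313)])]:
    cx=np.array(cx)
    print(n,"button z",zfit(f(*b),*(cx+.019*d)),"ring",zfit(f(*t),*(cx+.013*d)),[zfit(f(*q),*(cx+.013*d)) for q in h3])
E
```

```text
Traceback (most recent call last):
  File "h.py", line 12, in proj
    c=calibration(n);x=c['rotation'].T@(np.array(P)-c['position']);x=c['camera_matrix']@x;return x[:2]/x[2]
ValueError: time passes only in moves, steps and waits
```

```bash
sed -i 's/^def ray/import functools\n_c=calibration\ncalibration=functools.lru_cache(None)(_c)\ndef ray/' h.py; cat > z.py <<'E'
from h import *
def zfit(p,x,y):
    zs=np.linspace(0,.4,801);P=np.array([proj("scene",(x,y,z)) for z in zs]);i=np.argmin(((P-p)**2).sum(1));return zs[i].round(4),np.hypot(*(P[i]-p)).round(2)
f=lambda x,y:np.array([300+(x+.5)/4-.5,220+(y+.5)/4-.5])
d=np.array([np.cos(np.radians(47)),np.sin(np.radians(47))])
E
python3 - <<'E'
from z import *
for n,cx,b,t,h3 in [("s8",(.5225,.149),(299,166),(295,243),[(290,266),(285,299),(281,331)]),("s9",(.521,.15),(303,143),(299,224),[(293,246),(289,280),(284,313)])]:
    cx=np.array(cx)
    print(n,"button z",zfit(f(*b),*(cx+.019*d)),"ring",zfit(f(*t),*(cx+.013*d)),[zfit(f(*q),*(cx+.013*d)) for q in h3])
E
```

```text
s8 button z (np.float64(0.244), np.float64(0.3)) ring (np.float64(0.1615), np.float64(1.17)) [(np.float64(0.137), np.float64(0.61)), (np.float64(0.102), np.float64(0.34)), (np.float64(0.066), np.float64(0.29))]
s9 button z (np.float64(0.2655), np.float64(0.23)) ring (np.float64(0.1805), np.float64(0.8)) [(np.float64(0.158), np.float64(0.03)), (np.float64(0.1225), np.float64(0.01)), (np.float64(0.0865), np.float64(0.26))]
```

```bash
python3 - <<'E'
from z import *
cx=np.array((.5225,.149))
for p in [(264,152)]: print(zfit(np.array([320+(p[0]+.5)/5-.5,245+(p[1]+.5)/5-.5]),*(cx+.0205*d)))
# button protrusion in s9 / w9
s=observe();w=get_image("wrist")
cv2.imwrite("pics/c9.png",cv2.resize(w[220:430,240:390,::-1],None,fx=3.5,fy=2.8,interpolation=2))
E
```

```text
(np.float64(0.193), np.float64(0.05))
```

View pics/c9.png

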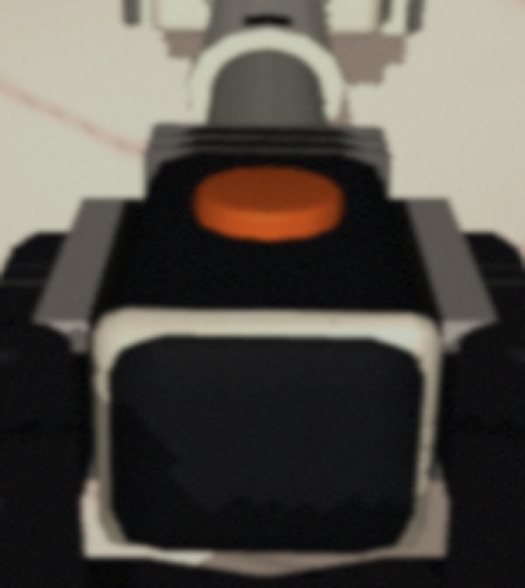

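Correcting for the +7 mm bias seen at the start, the handle is about 51 mm out and not locked: pin friction carried the head up. I'll lower the brush back to the dock floor and release. Then I'll grip across x, pull to the end of travel, let go of the button, and seat the pin by pushing down from 71 to 70 mm.

{"name": "servo_tool", "arguments": {
  "commands": [
    {"travel":[0.03,0,-0.2],"delta_rot":[0,-0.05,0],"fingers":255},
    {"travel":[0,0,-0.2],"delta_rot":[0,0,0],"fingers":255},
    {"travel":[0,0,-0.12],"delta_rot":[0,0,0],"fingers":255}
  ]
}}

```text
time_s: 20.6
position: [0.521, 0.1506, 0.225]
tool_rot: [[0.67, 0.742, 0.0], [0.742, -0.67, 0.004], [0.003, -0.003, -1.0]]
ft_force: [-0.8, -0.7, -3.3]
grip_width: 0.0296
```

{"name": "servo_tool", "arguments": {
  "commands": [
    {"travel":[0,0,-0.08],"delta_rot":[0,0,0],"fingers":255},
    {"travel":[0,0,-0.04],"delta_rot":[0,0,0],"fingers":255}
  ]
}}

```text
time_s: 20.8
position: [0.5212, 0.1507, 0.2214]
tool_rot: [[0.67, 0.742, 0.001], [0.742, -0.67, 0.004], [0.004, -0.002, -1.0]]
ft_force: [-0.4, 0.0, 2.0]
grip_width: 0.0295
```

{"name": "servo_tool", "arguments": {
  "commands": [
    {"travel":[0,0,0],"delta_rot":[0,0,0],"fingers":0},
    {"travel":[0,0,0],"delta_rot":[0,0,0],"fingers":0},
    {"travel":[0,0,0],"delta_rot":[0,0,0],"fingers":0},
    {"travel":[0,0,0],"delta_rot":[0,0,0],"fingers":0},
    {"travel":[0,0,0],"delta_rot":[0,0,-0.6],"fingers":0},
    {"travel":[0,0,0],"delta_rot":[0,0,-0.9],"fingers":0},
    {"travel":[0,0,0],"delta_rot":[0,0,-1],"fingers":0},
    {"travel":[0,0,0],"delta_rot":[0,0,-1],"fingers":0}
  ]
}}

```text
time_s: 21.6
position: [0.5222, 0.1506, 0.223]
tool_rot: [[0.897, 0.442, 0.006], [0.442, -0.897, 0.002], [0.007, 0.001, -1.0]]
ft_force: [-0.3, 0.9, 0.4]
grip_width: 0.0852
```

{"name": "servo_tool", "arguments": {
  "commands": [
    {"travel":[0,0,0],"delta_rot":[0,0,-1],"fingers":0},
    {"travel":[0,0,0],"delta_rot":[0,0,-1],"fingers":0},
    {"travel":[0,0,0],"delta_rot":[0,0,-1],"fingers":0},
    {"travel":[0,0,0],"delta_rot":[0,0,-1],"fingers":0},
    {"travel":[0,0,0],"delta_rot":[0,0,-1],"fingers":0},
    {"travel":[0,0,0],"delta_rot":[0,0,-1],"fingers":0},
    {"travel":[0,0,0],"delta_rot":[0,0,-1],"fingers":0},
    {"travel":[0,0,0],"delta_rot":[0,0,-1],"fingers":0}
  ]
}}

```text
time_s: 22.4
position: [0.5227, 0.1505, 0.2239]
tool_rot: [[0.914, -0.405, 0.008], [-0.405, -0.914, -0.004], [0.009, 0.001, -1.0]]
ft_force: [-0.2, -0.2, 0.3]
grip_width: 0.0856
```

{"name": "servo_tool", "arguments": {
  "commands": [
    {"travel":[0,-0.03,0],"delta_rot":[0.03,0.07,-1],"fingers":0},
    {"travel":[0,0,0],"delta_rot":[0,0,-1],"fingers":0},
    {"travel":[0,0,0],"delta_rot":[0,0,-0.7],"fingers":0},
    {"travel":[0,0,0],"delta_rot":[0,0,0],"fingers":0}
  ]
}}

```text
time_s: 22.8
position: [0.5229, 0.1496, 0.2244]
tool_rot: [[0.756, -0.654, 0.001], [-0.654, -0.756, -0.002], [0.002, 0.001, -1.0]]
ft_force: [-0.3, 0.2, -0.2]
grip_width: 0.0855
```

```bash
python3 - <<'E'
from h import *
s=observe();cv2.imwrite("pics/w10.png",get_image("wrist")[:,:,::-1]);print(s['position'],s['q'].round(1))
a=get_image("scene")[:,:,::-1];cv2.imwrite("pics/s10.png",cv2.resize(a[220:360,300:460],None,fx=4,fy=4,interpolation=2))
E
```

```text
[0.52294185 0.14957463 0.22438356] [ 3.500e+00  2.150e+01  7.600e+01 -1.000e-01  8.240e+01  1.344e+02]
```

View pics/w10.png

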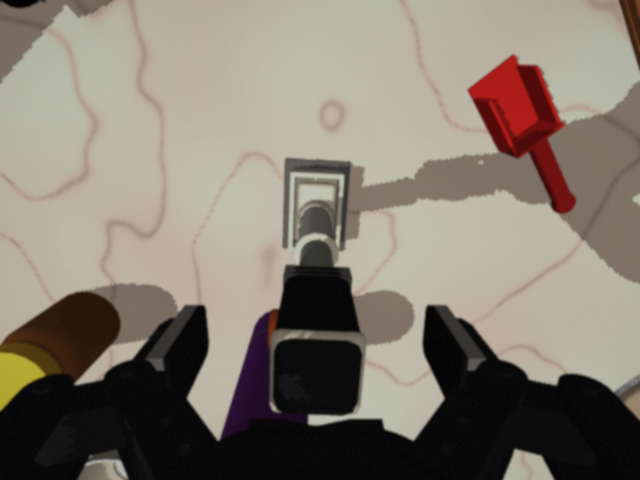

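View pics/s10.png

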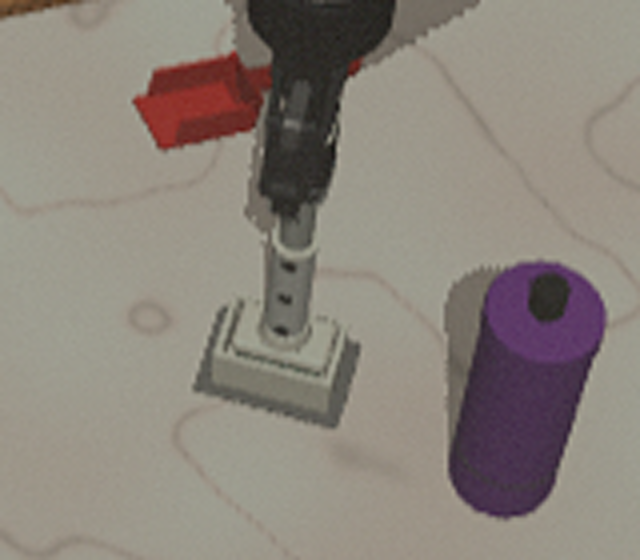

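{"name": "servo_tool", "arguments": {
  "commands": [
    {"travel":[0,0,-0.05],"delta_rot":[0,0,-0.4],"fingers":255},
    {"travel":[0,0,0],"delta_rot":[0,0,0],"fingers":255},
    {"travel":[0,0,0],"delta_rot":[0,0,0],"fingers":255},
    {"travel":[0,0,0],"delta_rot":[0,0,0],"fingers":255},
    {"travel":[0,0,0],"delta_rot":[0,0,0],"fingers":255},
    {"travel":[0,0,0],"delta_rot":[0,0,0],"fingers":255}
  ]
}}

```text
time_s: 23.5
position: [0.5229, 0.1496, 0.2231]
tool_rot: [[0.735, -0.678, 0.001], [-0.678, -0.735, -0.002], [0.002, 0.001, -1.0]]
ft_force: [-0.1, 0.3, -1.3]
grip_width: 0.0295
```

{"name": "servo_tool", "arguments": {
  "commands": [
    {"travel":[0,0,0.2],"delta_rot":[0,0,0],"fingers":255},
    {"travel":[0,0,0.2],"delta_rot":[0,0,0],"fingers":255}
  ]
}}

```text
time_s: 23.7
position: [0.5227, 0.1496, 0.2349]
tool_rot: [[0.736, -0.677, -0.001], [-0.677, -0.736, -0.002], [0.001, 0.002, -1.0]]
ft_force: [1.3, 0.2, -1.7]
grip_width: 0.0295
```

Sliding (-1.7 N), now at about 63 mm. Continuing in small steps until the weight comes on.

{"name": "servo_tool", "arguments": {
  "commands": [
    {"travel":[0,0,0.1],"delta_rot":[0,0,0],"fingers":255}
  ]
}}

```text
time_s: 23.8
position: [0.5228, 0.1496, 0.2386]
tool_rot: [[0.736, -0.677, -0.0], [-0.677, -0.736, -0.002], [0.001, 0.001, -1.0]]
ft_force: [0.5, -0.2, -2.1]
grip_width: 0.0293
```

{"name": "servo_tool", "arguments": {
  "commands": [
    {"travel":[0,0,0.08],"delta_rot":[0,0,0],"fingers":255}
  ]
}}

```text
time_s: 23.9
position: [0.5228, 0.1496, 0.2413]
tool_rot: [[0.736, -0.677, 0.0], [-0.677, -0.736, -0.002], [0.001, 0.001, -1.0]]
ft_force: [0.9, 0.4, -3.0]
grip_width: 0.0292
```

{"name": "servo_tool", "arguments": {
  "commands": [
    {"travel":[0,0,0.06],"delta_rot":[0,0,0],"fingers":255}
  ]
}}

```text
time_s: 24.0
position: [0.5227, 0.1496, 0.2433]
tool_rot: [[0.736, -0.677, -0.0], [-0.677, -0.736, -0.002], [0.001, 0.001, -1.0]]
ft_force: [-0.5, 0.9, -3.4]
grip_width: 0.03
```

{"name": "servo_tool", "arguments": {
  "commands": [
    {"travel":[0,0,0.06],"delta_rot":[0,0,0],"fingers":255}
  ]
}}

```text
time_s: 24.1
position: [0.5225, 0.1496, 0.245]
tool_rot: [[0.736, -0.677, -0.001], [-0.677, -0.736, -0.002], [0.0, 0.002, -1.0]]
ft_force: [-0.4, 0.8, -4.0]
grip_width: 0.0295
```

{"name": "servo_tool", "arguments": {
  "commands": [
    {"travel":[0,0,0.05],"delta_rot":[0,0,0],"fingers":255}
  ]
}}

```text
time_s: 24.2
position: [0.5223, 0.1496, 0.2463]
tool_rot: [[0.736, -0.677, -0.002], [-0.677, -0.736, -0.002], [-0.0, 0.003, -1.0]]
ft_force: [-1.4, -0.4, -3.8]
grip_width: 0.0294
```

```bash
python3 - <<'E'
from h import *
s=observe();print(s['position'],s['ft_force'])
a=get_image("scene")[:,:,::-1];cv2.imwrite("pics/s11.png",cv2.resize(a[220:360,300:460],None,fx=4,fy=4,interpolation=2));s=observe();print(s['ft_force'])
E
```

```text
[0.5223114  0.14956498 0.24633686] [-1.41225252 -0.39507405 -3.75033311]
[-0.7828163  -0.01800086 -3.24492038]
```

View pics/s11.png

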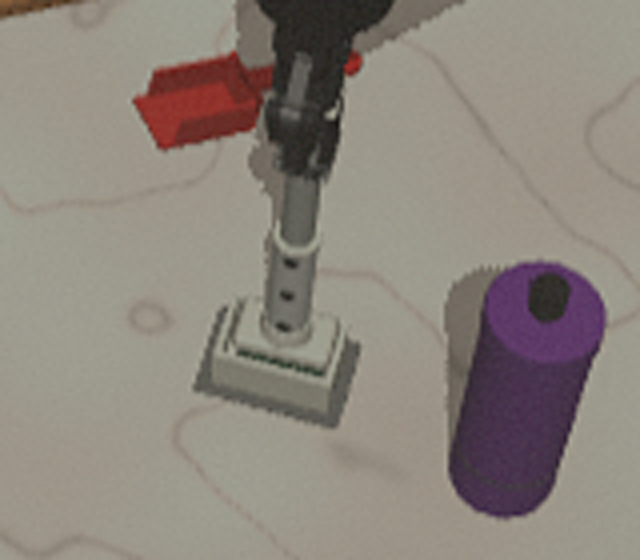

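The brush is hanging about 3 mm up, so the handle is at its 71 mm end stop. Lowering back to contact.

{"name": "servo_tool", "arguments": {
  "commands": [
    {"travel":[0,0,-0.06],"delta_rot":[0,0,0],"fingers":255}
  ]
}}

```text
time_s: 24.35
position: [0.5224, 0.1496, 0.2447]
tool_rot: [[0.736, -0.677, -0.001], [-0.677, -0.736, -0.002], [0.0, 0.002, -1.0]]
ft_force: [-0.6, -0.2, -4.7]
grip_width: 0.0298
```

{"name": "servo_tool", "arguments": {
  "commands": [
    {"travel":[0,0,-0.05],"delta_rot":[0,0,0],"fingers":255}
  ]
}}

```text
time_s: 24.45
position: [0.5223, 0.1496, 0.2429]
tool_rot: [[0.736, -0.677, -0.002], [-0.677, -0.736, -0.002], [-0.0, 0.003, -1.0]]
ft_force: [-0.4, -0.5, -4.4]
grip_width: 0.0295
```

{"name": "servo_tool", "arguments": {
  "commands": [
    {"travel":[0,0,-0.04],"delta_rot":[0,0,0],"fingers":255}
  ]
}}

```text
time_s: 24.55
position: [0.5224, 0.1496, 0.2418]
tool_rot: [[0.736, -0.677, -0.002], [-0.677, -0.736, -0.002], [0.0, 0.002, -1.0]]
ft_force: [-0.1, -0.1, 1.1]
grip_width: 0.0293
```

Contact, with the handle just starting to slide back in. Letting go of the button here.

{"name": "servo_tool", "arguments": {
  "commands": [
    {"travel":[0,0,0],"delta_rot":[0,0,0],"fingers":0},
    {"travel":[0,0,0],"delta_rot":[0,0,0],"fingers":0},
    {"travel":[0,0,0],"delta_rot":[0,0,0],"fingers":0},
    {"travel":[0,0,0],"delta_rot":[0,0,0],"fingers":0},
    {"travel":[0,0,0],"delta_rot":[0,0,0],"fingers":0},
    {"travel":[0,0,0],"delta_rot":[0,0,0.6],"fingers":0},
    {"travel":[0,0,0],"delta_rot":[0,0,1],"fingers":0},
    {"travel":[0,0,0],"delta_rot":[0,0,1],"fingers":0}
  ]
}}

```text
time_s: 25.35
position: [0.5232, 0.1496, 0.2433]
tool_rot: [[0.894, -0.447, 0.003], [-0.447, -0.895, -0.001], [0.003, -0.0, -1.0]]
ft_force: [0.5, 0.9, 0.7]
grip_width: 0.0855
```

{"name": "servo_tool", "arguments": {
  "commands": [
    {"travel":[0,0,0],"delta_rot":[0,0,1],"fingers":0},
    {"travel":[0,0,0],"delta_rot":[0,0,1],"fingers":0},
    {"travel":[0,0,0],"delta_rot":[0,0,1],"fingers":0},
    {"travel":[0,0,0],"delta_rot":[0,0,1],"fingers":0},
    {"travel":[0,0,0],"delta_rot":[0,0,1],"fingers":0},
    {"travel":[0,0,0],"delta_rot":[0,0,1],"fingers":0},
    {"travel":[0,0,0],"delta_rot":[0,0,1],"fingers":0},
    {"travel":[0,0,0],"delta_rot":[0,0,1],"fingers":0}
  ]
}}

```text
time_s: 26.15
position: [0.5234, 0.1496, 0.2439]
tool_rot: [[0.917, 0.399, 0.004], [0.399, -0.917, 0.002], [0.004, -0.0, -1.0]]
ft_force: [0.4, -0.6, 0.1]
grip_width: 0.0852
```

Angle -66.5°; about 23° to go.

{"name": "servo_tool", "arguments": {
  "commands": [
    {"travel":[0,0,0],"delta_rot":[0,0,1],"fingers":0},
    {"travel":[0,0,0],"delta_rot":[0,0,1],"fingers":0},
    {"travel":[0,0,0],"delta_rot":[0,0,1],"fingers":0},
    {"travel":[0,0,0],"delta_rot":[0,0,0.5],"fingers":0},
    {"travel":[0,0,0],"delta_rot":[0,0,0],"fingers":0}
  ]
}}

```text
time_s: 26.65
position: [0.5236, 0.1495, 0.2443]
tool_rot: [[0.701, 0.714, 0.004], [0.714, -0.701, 0.003], [0.005, 0.0, -1.0]]
ft_force: [-0.1, -0.1, -0.2]
grip_width: 0.0853
```

```bash
python3 - <<'E'
from h import *
s=observe();w=get_image("wrist");cv2.imwrite("pics/w12.png",w[:,:,::-1]);print(s['position'])
a=get_image("scene")[:,:,::-1];cv2.imwrite("pics/s12.png",cv2.resize(a[220:360,300:460],None,fx=4,fy=4,interpolation=2))
E
```

```text
[0.52363564 0.14952446 0.24427792]
```

View pics/w12.png

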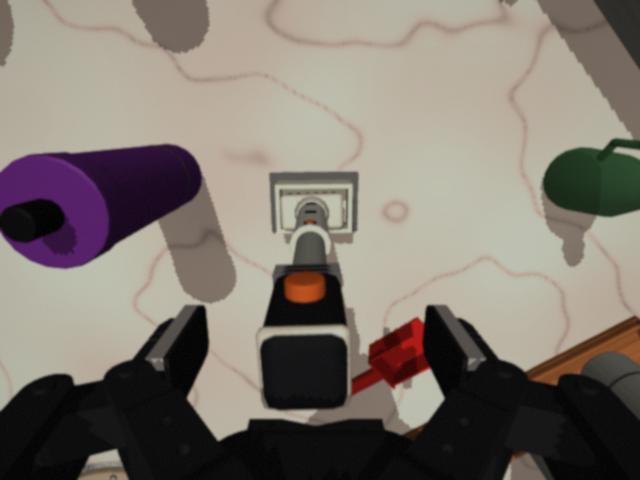

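View pics/s12.png

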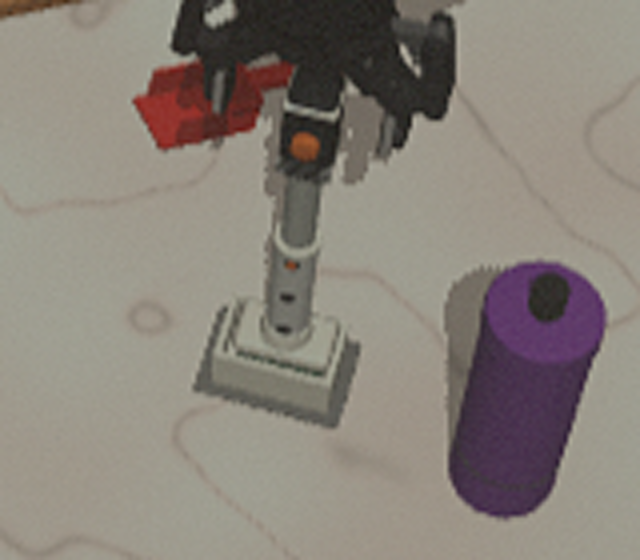

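Locked: the orange pin now fills the top tube hole (scene crop 291,265) and the button stands clearly prouder. Gripping the y faces.

{"name": "servo_tool", "arguments": {
  "commands": [
    {"travel":[-0.1,0.07,0],"delta_rot":[0,0,0.25],"fingers":0},
    {"travel":[0,0,0],"delta_rot":[0,0,0],"fingers":255},
    {"travel":[0,0,0],"delta_rot":[0,0,0],"fingers":255},
    {"travel":[0,0,0],"delta_rot":[0,0,0],"fingers":255},
    {"travel":[0,0,0],"delta_rot":[0,0,0],"fingers":255},
    {"travel":[0,0,0],"delta_rot":[0,0,0],"fingers":255},
    {"travel":[0,0,0],"delta_rot":[0,0,0],"fingers":255}
  ],
  "squeeze": 50
}}

```text
time_s: 27.45
position: [0.5203, 0.1518, 0.2443]
tool_rot: [[0.684, 0.73, 0.004], [0.73, -0.684, 0.003], [0.005, 0.0, -1.0]]
ft_force: [0.5, -0.2, 0.1]
grip_width: 0.0292
```

{"name": "servo_tool", "arguments": {
  "commands": [
    {"travel":[0,0,0.2],"delta_rot":[0,0,0],"fingers":255},
    {"travel":[0,0,0.3],"delta_rot":[0,0,0],"fingers":255},
    {"travel":[0,0,0.4],"delta_rot":[0,0,0],"fingers":255},
    {"travel":[0,0,0.4],"delta_rot":[0,0,0],"fingers":255},
    {"travel":[0,0,0.4],"delta_rot":[0,0,0],"fingers":255},
    {"travel":[0,0,0.4],"delta_rot":[0,0,0],"fingers":255},
    {"travel":[0,0,0.4],"delta_rot":[0,0,0],"fingers":255},
    {"travel":[0,0,0.4],"delta_rot":[0,0,0],"fingers":255}
  ]
}}

```text
time_s: 28.25
position: [0.5182, 0.1517, 0.3343]
tool_rot: [[0.684, 0.73, -0.006], [0.73, -0.684, 0.003], [-0.002, -0.006, -1.0]]
ft_force: [-0.9, 0.3, -3.3]
grip_width: 0.0294
```

{"name": "servo_tool", "arguments": {
  "commands": [
    {"travel":[0,0,0],"delta_rot":[0,0,0],"fingers":255},
    {"travel":[0,0,0],"delta_rot":[0,0,0],"fingers":255},
    {"travel":[0,0,0],"delta_rot":[0,0,0],"fingers":255},
    {"travel":[0,0,0],"delta_rot":[0,0,0],"fingers":255},
    {"travel":[0,0,0],"delta_rot":[0,0,0],"fingers":255}
  ]
}}

```text
time_s: 28.75
position: [0.5179, 0.1518, 0.3343]
tool_rot: [[0.684, 0.73, -0.006], [0.73, -0.684, 0.003], [-0.002, -0.007, -1.0]]
ft_force: [0.1, -0.1, -4.3]
grip_width: 0.0294
```

```bash
python3 - <<'E'
from h import *
s=observe();w=get_image("wrist");cv2.imwrite("pics/w13.png",cv2.resize(w[180:440,200:440,::-1],None,fx=2.5,fy=2.2));print(s['position'],s['qvel'].round(2),s['ft_force'])
a=get_image("scene")[:,:,::-1];cv2.imwrite("pics/s13.png",cv2.resize(a[140:360,220:460],None,fx=3,fy=2.7,interpolation=2))
cv2.imwrite("pics/t13.png",get_image("top")[:,:,::-1]);s=observe();print(s['position'],s['qvel'].round(2))
E
```

```text
[0.51786466 0.15177529 0.33430071] [ 0.04  0.17  0.54  0.02 -0.11  0.02] [ 0.08108861 -0.14558666 -4.29909571]
[0.51794566 0.15177112 0.33453032] [ 0.06 -0.07 -0.16 -0.01  0.07 -0.02]
```

View pics/s13.png

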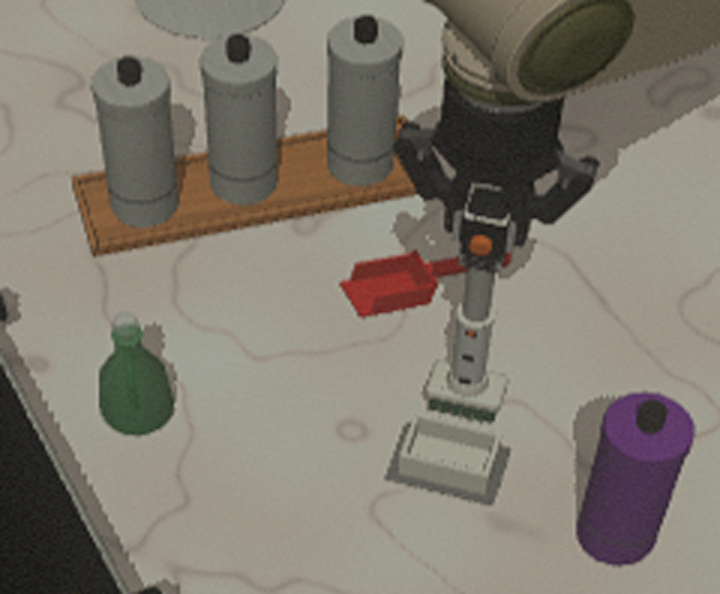

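View pics/t13.png

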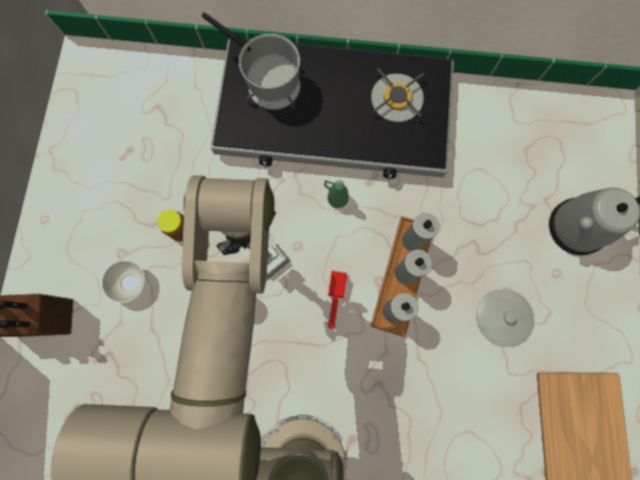

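View pics/w13.png

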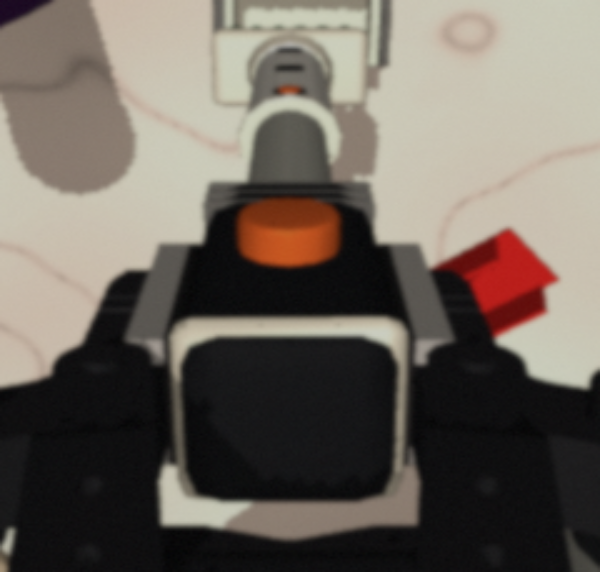

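Everything is in order: brush upright and clear above the dock, pin in the top hole, button fully proud, and can A standing between B and C. Handing in.

```bash
python3 -c "
from rig import close_job
print(close_job())"
```

```text
the job is handed in; nothing more can be done
None
```

The job is handed in, though it reports no verdict. The steel container stands released and upright in the tray gap, and the brush is locked at the second stop and held upright above its dock.

- **Container:** It landed about 8 mm off the middle of the gap, towards can_b, by image measurement; the limit is 30 mm. It met the tray floor with a brief push of about 23 N, so that contact was firmer than intended. The other two containers look unmoved.
- **Locking the handle:** My first try failed. I let the button go at about 51 mm, expecting the pin to drop into the second hole on the way up. Pin friction lifted the whole brush instead. I set it back in the dock, pressed the button again, pulled to the end of travel, eased down about 1 mm and let go. The orange pin then filled the top tube hole and the button stood fully out.
- **Last checks:**
  - The brush is gripped on its y faces with a 50 N squeeze and was at rest.
  - It was raised about 90 mm out of the dock, so the bristles should be about 98 mm above the worktop. That height comes from the arm's travel, not from the images.
  - The scoop, saucepan lid, cruet, bowl, jar and purple look-alike appear untouched in the final pictures; I compared them by eye only.
- **Measurement bias:** My camera estimate of the button's height read about 7 mm too high. I corrected for this when working out how far the handle was out.

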